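# Clear the lane and pull the spring gauge to its mark

## Task

Clear the lane of the bench pull gauge first: stand the two reagent bottles that block it upright in the white tray, setting them down gently beside the jar that is already there. Then pull the gauge's black grip out until the yellow pointer stands within the red mark on the scale, hold it there for about two seconds, and guide the grip back home without letting it snap, so that the green peak indicator is left standing at the red mark (not past it). Leave everything else where it stands.

Things in the scene. Friction and masses are not known exactly. Their poses are not given: they have to be found in the camera images.
- gauge: bench pull gauge, fixed to the worktop. Origin on the worktop (z = 0) under the home place of its upright black grip; x points from the grip to the blue housing (62 mm wide, from x = 60 to 170 mm, top at z = 59 mm; base plate 100 mm wide, from x = 50 to 175 mm). The grip is pulled out to -x, along a lane of bare worktop
- rail_mid (a point): middle of the top of the gauge's aluminium scale rail, which runs along the lane: 205 mm along the gauge's x (from -125 to +80 mm), 16 mm wide (y = +67 to +83 mm), 22 mm high, ticks every 10 mm. What rides on it (pointer, green indicator, red mark) reaches z = 37 mm. Axes as the gauge's
- draw (a joint): how far the grip is pulled out, m: 0 = home (the spring holds it there), positive towards the gauge's -x, end stop at 0.11. Spring: 3 N at home rising by 0.6 N per cm to 9.6 N at the stop, plus 2 N while it pushes the green indicator and 1.5 N of drag for each 0.1 m/s; let go when far out, it snaps back
- grip (a point): point to grip on the black upright grip, 65 mm above the worktop, on its centre line. The grip is 14 mm thick along the gauge's x, 30 mm wide along its y, and stands from z = 22 to 90 mm; a 12 mm rod at z = 40 mm runs from it into the housing, whose nose begins 52 mm behind the centre of the grip at home. Moves with the draw; axes as the gauge's
- pointer (a point): front (-x) edge of the yellow pointer, over the rail's centre line: a bar 6 mm thick, part of the draw, that reaches from the foot of the grip across the rail, z = 24 to 30 mm. Axes as the gauge's
- peak_edge (a point): rear (+x) edge of the green peak indicator, a block 8 x 12 x 14 mm that sits on the rail ahead of the pointer; the pointer pushes it along to -x, and it stays where it was pushed to when the draw goes back. It starts 1 to 31 mm ahead of the pointer, short of the mark
- mark_line (a point): centre (white line) of the red mark, a clip 12 mm long along the rail, on its outer side, 26 mm high; given over the rail's centre line, at the pointer's height (the clip lies 10 to 36 mm further out). Fixed in a run, 50 to 95 mm of draw from home. The draw still needed is the distance from pointer to this point along the gauge's -x
- tall_mid (a point): centre, half-way up, of the tall white reagent bottle with a blue band: 50 mm in diameter, 135 mm high to the top of its cap, straight sides from the bottom to 90 mm up, tapering above. It stands in the gauge's lane
- short_mid (a point): centre, half-way up, of the short white reagent bottle with a blue band: 46 mm in diameter, 100 mm high to the top of its cap, straight sides from the bottom to 66 mm up, tapering above. It stands in the gauge's lane, in line with the tall one about 65 mm away; either may be the nearer to the grip
- tray: white shallow tray, fixed to the worktop, 100 mm along its x, 270 mm along its y, walls 4 mm thick and 22 mm high, floor 4 mm thick; origin under its centre. One specimen jar stands in it, somewhere along its y
- tray_jar: small white specimen jar, 41 mm in diameter, 58 mm high, standing in the tray; loose; origin under its centre. To be left alone
- side_jar: small white specimen jar, 41 mm in diameter, 58 mm high, standing beside the gauge's lane; loose; origin under its centre. To be left alone
- spray_bottle: tall teal spray bottle with a yellow head, 60 x 122 x 249 mm high, standing between gauge and tray, long side along its y; loose; origin under its centre. To be left alone
- dropper: small white dropper bottle with a red cap, 28 mm in diameter, 70 mm high, standing between gauge and tray; loose; origin under its centre. To be left alone
- lab_timer: white lab timer, 42 x 66 x 57 mm; loose; origin under its centre. To be left alone
- brown_tape: roll of brown tape, 93 mm across, 48 mm high; loose; origin under its centre. To be left alone
- caps: strip of red caps, 132 x 18 x 15 mm, lying flat; loose; origin under its centre. To be left alone
- tall_bottle: the tall reagent bottle of tall_mid; origin under its centre
- short_bottle: the short reagent bottle of short_mid; origin under its centre

How it is judged:
By the outcome, as a careful person would: the job done as asked, in the order asked, and still so for the second after the job is handed in, with the robot touching nothing.
It also fails if it takes over 72 s, if anything falls off the work surface, if the arm or the gripper's body presses on something with over 40 N, if the wrist force passes 120 N, or if a joint passes its speed limit or range.

## Robot

A 6-joint arm with a two-finger parallel gripper is mounted at the origin on a cart in front of the work surface, level with it; the furniture and walls round the work are solid. World frame = base frame: x ahead of the robot, y to its left, z up, the work surface at z = 0. Lengths are in mm, angles in degrees, forces in N, time in s.
With the tool pointing down it reaches from about 300 to 850 mm from the base axis. Payload 4.2 kg.
Tool frame: the origin (TCP) lies midway between the tips of the shut fingers; the grasp point (between the pads) lies env.grip_depth behind it (env.grip_depth is the distance from the TCP to the grasp point, in mm); z points along the fingers, y is the direction in which the jaws open and shut (so a half turn about z gives the same grasp; the last joint's range is limited). The gripper opens to 91 mm and grips with 3 to 60 N. Pads are 32 mm wide; open, the fingers measure 118 mm over their backs; the gripper's body (76 mm by 178 mm) begins 60 mm behind the grasp point.
Start: joints at [62.853, 18.312, 89.639, -0, 72.044, -1.146], TCP at [252.075, 516.818, 213.976] pointing down, gripper open.
Joint ranges: [-177.97, 177.97], [-48.28, 115.42], [12.27, 149.76], [-77.06, 257.06], [2.81, 150.46], [-146.56, 146.56]. Speed limits (degrees/s): [147.25, 147.25, 180, 180, 180, 180].

## Interface

Orientations are given as [roll, pitch, yaw] about the fixed x, y, z axes, in that order (R = Rz(yaw) Ry(pitch) Rx(roll)).
In Python, from workcell import env, cams, spotter gives the robot as it stands.
- The arm moves only by the tool apply_moves, never from a script. Its argument "plan" is a list of rows, each an object with "jaw": the closure, from 0 (fully open) to 1 (shut); "delta_pos": the shift along the tool's x, y, z in mm, a list of three; "spin": the turn about the tool's z in rad. In form: [{"jaw": jaw, "delta_pos": [dx, dy, dz], "spin": spin}, ...]. A call has exactly 8 rows; each row is the pose to reach, as a shift and turn from the pose measured when the call began, along the tool's axes at that moment; what a row does not reach only later rows make up. A row lasts 1/8 s, in which the tool goes at most 62.5 mm and 10.7 degrees, less where a joint would pass 70% of its speed; a pose out of reach is approached as far as the arm can. A call with a gripper value outside its range is refused whole. The fingers move at their own pace and stop on an object; "squeeze" is the grip in N (left out, the last holds). Time passes only in rows, so rows that repeat a pose let the fingers close, or fill a call up. It gives the time, the measured TCP pose, the force and the opening at its end, in the units of the state.
- env.state(): the state, without advancing time (a new reading comes with each control period).
- cams.grab_frame(name): name is "scene" or "top"; returns the picture (400x640x3 uint8, red, green, blue); there is no depth.
- cams.calibration(name): a dict with "camera_matrix" (3x3 intrinsics, pixels), "k1" (the pictures are not rectified: a ray, as slopes to the right and down, at radius r is drawn at 1 + k1 r^2 times it, then the intrinsics apply), "rvec" (rotation vector, rad) and "tvec" (3), from world to camera coordinates, as OpenCV has them. Camera axes: x right, y down, z forward; pixel columns grow to the right and rows downward; lengths in mm; the calibration is good to about 2 mm. A picture is of the moment at which its call begins. calibration takes no time and is no camera call.
- env.job_done(): hands the job in, once; it reports no verdict.
Trained networks look in the newest picture that a camera, given by its name, has taken for a name from the list of things; names that differ only in an ending like _2 or _b are one class to them, and where a whole thing is asked for, a point or a joint stands for the part that bears it (a point fixed in the world has none). Each returns a list of dicts, best first, with "confidence" (0 to 1); they miss things now and then, are a little off and sometimes report something else, mostly with a low value. They report only what shows in the picture. A call takes as long as a camera call.
- spotter.masks_of(camera, target): "region" (400x640 bool, what is visible of it) and "extent" ([left, top, right, bottom] in pixels, round what is visible of it).
The state is a dict: "time_s": time; "qpos": joint angles; "qvel": joint speeds; "effort": joint torques, N m; "ee_pos": TCP position; "ee_rot": TCP orientation; "force": force on the tool from outside, world axes, zero at the start; "torque": the same for the moment, N m; "gripper_width": finger opening in mm.
Only numpy, scipy, OpenCV 4.12 (cv2) and the standard library are available. Lean on these libraries where they do the work, as an engineer would, in place of code of your own. Each camera call takes 0.05 s, during which the arm holds its last target.

## Working session

There is one attempt and no reset: what is moved stays moved. The work goes in short steps, Python scripts to look and compute and a tool call to move; the robot and the scene stay as the last step left them, time stands still between calls to the robot, and variables do not carry over. Pictures are saved under pics/ and viewed, and the job is handed in when it is done.

Besides the shell and the picture viewer there is one more tool, called after "Call:" as name(argument=value, ...) on one line, values as JSON. apply_moves: Moves the arm, as the interface text tells. Its arguments: {"type":"object","properties":{"plan":{"type":"array"},"squeeze":{"type":"number"}},"required":["plan"]}

```bash
mkdir -p pics; ls; python3 - <<'E'
from workcell import env,cams,spotter
import cv2
s=env.state();print(s, env.grip_depth)
for n in ("scene","top"):
    im=cams.grab_frame(n); cv2.imwrite(f"pics/{n}0.png",im[...,::-1]); print(n,cams.calibration(n))
E
```

```text
pics
{'time_s': 0.0, 'qpos': array([ 6.28538586e+01,  1.83517898e+01,  8.97065779e+01, -7.11306808e-04,
        7.20440527e+01, -1.14688976e+00]), 'qvel': array([ 0.06002464,  0.01536182,  0.00846484,  0.01409044, -0.00051311,
       -0.00469717]), 'effort': array([-4.51095202e-04, -4.12480116e+01, -2.31975496e+01,  7.29323085e-02,
        4.56687680e-02, -1.24244866e-04]), 'ee_pos': array([251.83603766, 516.35115952, 213.11763172]), 'ee_rot': array([-1.79897587e+02, -1.37387882e-03,  1.54000967e+02]), 'force': array([ 0.28266188, -1.19711042,  0.39255851]), 'torque': array([-0.03273939,  0.03123807,  0.01154172]), 'gripper_width': 91.482386938309} 18.8
scene {'camera_matrix': array([[365.78124717,   0.        , 316.6313197 ],
       [  0.        , 365.78124717, 208.74227544],
       [  0.        ,   0.        ,   1.        ]]), 'k1': -0.08127558122295338, 'rvec': array([ 1.87899752, -0.86992729,  0.5148365 ]), 'tvec': array([-332.09893417,  253.51037301,  832.69297542])}
top {'camera_matrix': array([[491.36630604,   0.        , 310.81753182],
       [  0.        , 491.36630604, 195.56267905],
       [  0.        ,   0.        ,   1.        ]]), 'k1': -0.12367498874397119, 'rvec': array([ 2.12131529, -2.12439241,  0.20776107]), 'tvec': array([  29.35005368,  529.45216842, 1544.66005792])}
```

View pics/scene0.png

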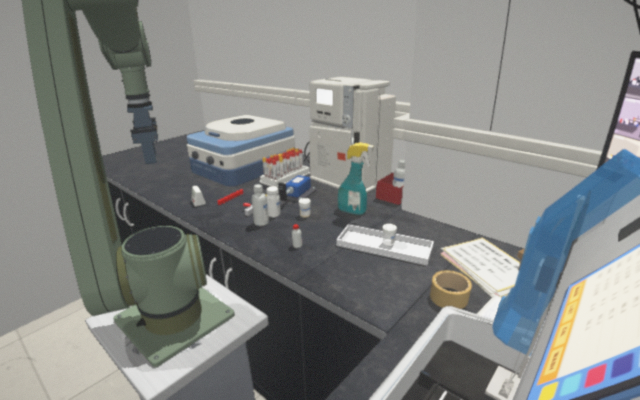

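View pics/top0.png

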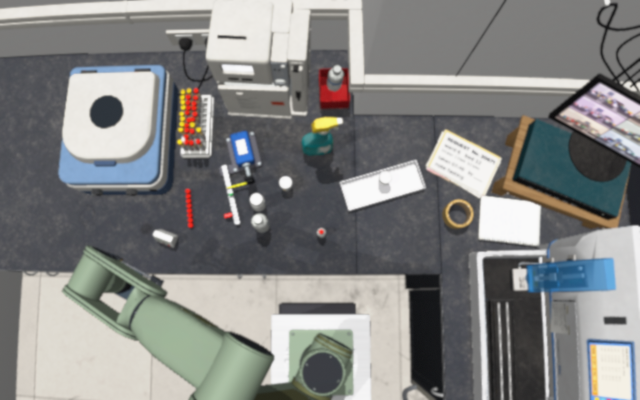

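The scene view shows both bottles at about (260,205) and (273,200), and the tray at about (385,243). The top view shows the gauge at about (240,150), its rail from (222,168) to (235,222), the bottles at (257,200) and (260,222), and the tray at (383,185).

```bash
cat > h.py <<'E'
import numpy as np, cv2
from workcell import env,cams,spotter
def cal(n):
    c=cams.calibration(n); return np.array(c["camera_matrix"]),c["k1"],cv2.Rodrigues(np.array(c["rvec"]))[0],np.array(c["tvec"])
def proj(n,P):
    K,k,R,t=cal(n); return cv2.projectPoints(np.asarray(P,float).reshape(-1,1,3),cv2.Rodrigues(R)[0],t,K,np.array([k,0,0,0,0.]))[0].reshape(-1,2)
def ray(n,uv):
    K,k,R,t=cal(n)
    q=cv2.undistortPoints(np.asarray(uv,float).reshape(-1,1,2),K,np.array([k,0,0,0,0.])).reshape(-1,2)
    d=np.c_[q,np.ones(len(q))]@R; return -R.T@t, d/np.linalg.norm(d,axis=1)[:,None]
def onz(n,uv,z):
    o,d=ray(n,uv); return o+d*((z-o[2])/d[:,2])[:,None]
def tri(uvs):  # dict name->uv
    A=np.zeros((3,3));b=np.zeros(3);L=[]
    for n,uv in uvs.items():
        o,d=ray(n,uv);d=d[0];M=np.eye(3)-np.outer(d,d);A+=M;b+=M@o;L.append((o,M))
    p=np.linalg.solve(A,b); return p,[np.linalg.norm(M@(p-o)) for o,M in L]
def crop(n,box,s,name,im=None):
    im=cams.grab_frame(n) if im is None else im
    x0,y0,x1,y1=box; c=cv2.resize(im[y0:y1,x0:x1],None,fx=s,fy=s,interpolation=cv2.INTER_CUBIC); cv2.imwrite(name,c[...,::-1])
E
python3 - <<'E'
from h import *
a=cams.grab_frame("scene");b=cams.grab_frame("top")
crop("scene",(180,130,340,250),5,"pics/s1.png",a);crop("top",(170,110,330,230),5,"pics/t1.png",b)
np.savez
import pickle
D={}
for n in ["gauge","grip","pointer","peak_edge","mark_line","tall_bottle","short_bottle","tray","tray_jar","side_jar","spray_bottle","dropper","lab_timer","caps","brown_tape"]:
  for c in ("scene","top"):
    r=spotter.masks_of(c,n)
    D[n,c]=r
    print(n,c,[(round(q["confidence"],2),[int(v) for v in q["extent"]],np.argwhere(q["region"]).mean(0)[::-1].round(1).tolist()) for q in r[:2]])
pickle.dump(D,open("m.pkl","wb"))
E
```

```text
gauge scene [(0.56, [245, 175, 312, 215], [291.5, 190.1])]
gauge top [(0.94, [219, 129, 261, 223], [240.4, 162.1]), (0.71, [277, 177, 291, 191], [285.4, 183.0])]
grip scene [(0.46, [275, 185, 291, 203], [282.7, 190.7])]
grip top [(0.64, [243, 167, 255, 184], [247.8, 178.2])]
pointer scene [(0.67, [276, 182, 291, 202], [282.7, 190.6])]
pointer top [(0.53, [248, 190, 262, 210], [256.8, 201.7]), (0.49, [229, 167, 255, 187], [245.6, 178.5])]
peak_edge scene []
peak_edge top []
mark_line scene [(0.72, [245, 177, 314, 214], [290.7, 190.5])]
mark_line top []
tall_bottle scene [(0.97, [251, 182, 268, 224], [259.5, 206.3])]
tall_bottle top [(0.55, [251, 212, 269, 231], [259.5, 222.4])]
short_bottle scene [(0.56, [251, 184, 267, 225], [259.0, 206.0])]
short_bottle top [(0.54, [250, 191, 262, 212], [256.9, 201.8])]
tray scene [(0.78, [333, 227, 435, 265], [385.9, 244.4])]
tray top [(0.82, [337, 157, 425, 212], [381.9, 185.5]), (0.2, [254, 213, 269, 231], [259.5, 222.3])]
tray_jar scene [(0.63, [382, 224, 396, 245], [388.9, 234.2])]
tray_jar top [(0.63, [376, 170, 392, 187], [383.9, 177.6])]
side_jar scene [(0.78, [299, 197, 310, 216], [304.2, 206.7])]
side_jar top [(0.43, [278, 176, 294, 190], [285.0, 182.9])]
spray_bottle scene [(0.86, [340, 137, 369, 217], [354.8, 180.9]), (0.59, [216, 189, 241, 205], [229.1, 196.7])]
spray_bottle top [(0.94, [301, 116, 341, 156], [319.5, 136.3])]
dropper scene [(0.67, [293, 224, 302, 247], [296.4, 235.6])]
dropper top []
lab_timer scene [(0.62, [188, 186, 203, 205], [196.7, 196.1])]
lab_timer top [(0.65, [156, 231, 176, 244], [165.3, 237.2])]
caps scene [(0.7, [216, 189, 241, 204], [230.0, 196.3]), (0.63, [292, 225, 303, 245], [295.7, 236.6])]
caps top [(0.47, [183, 188, 192, 228], [188.7, 208.0])]
brown_tape scene [(0.65, [429, 267, 472, 309], [449.7, 289.2])]
brown_tape top [(0.64, [441, 200, 474, 230], [456.6, 213.7])]
```

```bash
ls pics
```

```text
s1.png
scene0.png
t1.png
top0.png
```

View pics/s1.png

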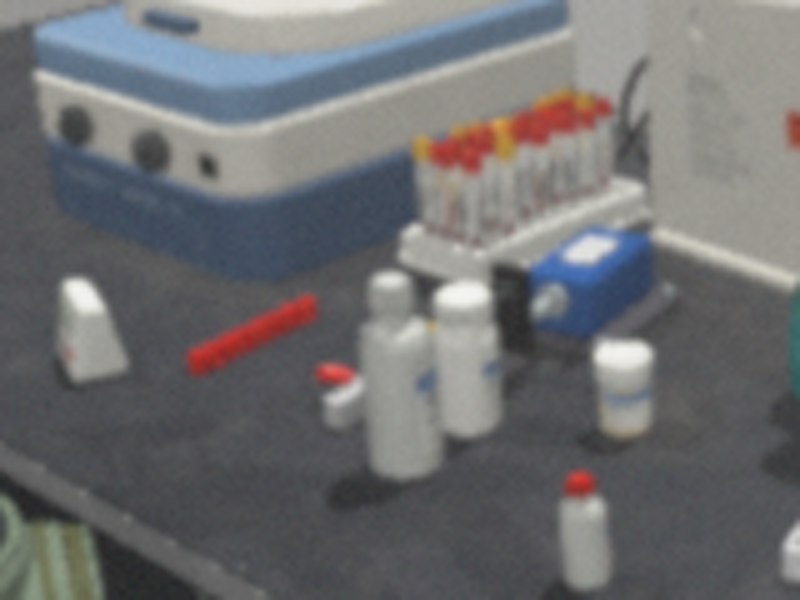

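View pics/t1.png

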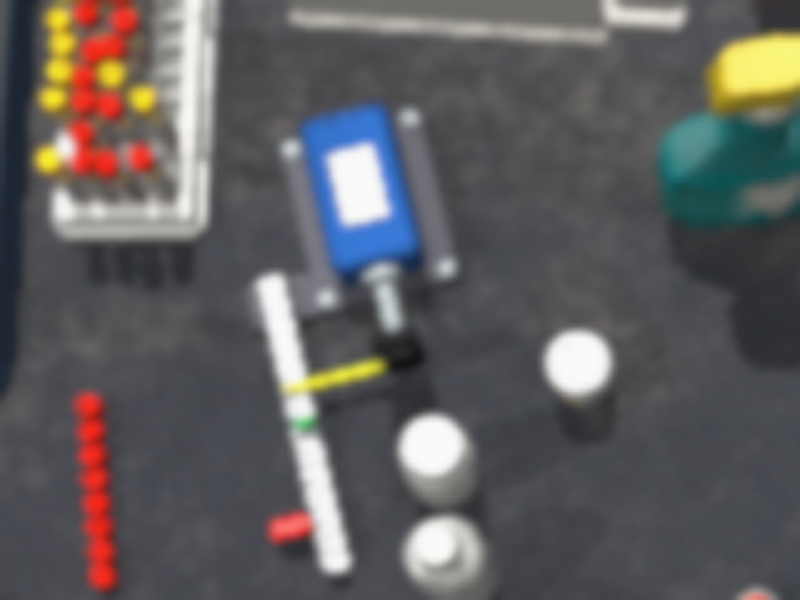

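```bash
python3 - <<'E'
from h import *
acc=np.mean([cams.grab_frame("top").astype(float) for _ in range(8)],0)
np.save("top_avg.npy",acc)
crop("top",(215,125,275,225),6,"pics/t2.png",acc.clip(0,255).astype(np.uint8))
acc=np.mean([cams.grab_frame("scene").astype(float) for _ in range(4)],0)
np.save("scene_avg.npy",acc)
# gauge pose fit from coarse points
off=np.array([170,110])
obs={(80,75,22):(270,278),(-125,75,22):(337,568),(170,31,59):(302,122),(170,-31,59):(382,105)}
from scipy.optimize import least_squares
G=np.array(list(obs)),np.array(list(obs.values()))/5+off
def W(p,Q):
    c,s=np.cos(p[2]),np.sin(p[2]);Q=np.asarray(Q,float);return np.c_[p[0]+c*Q[:,0]-s*Q[:,1],p[1]+s*Q[:,0]+c*Q[:,1],Q[:,2]]
r=least_squares(lambda p:(proj("top",W(p,G[0]))-G[1]).ravel(),[500,250,0],x_scale=[10,10,.1])
print(r.x,np.degrees(r.x[2]),r.fun.round(1))
E
```

```text
[5.78212299e+02 2.27428114e+02 2.47375167e-01] 14.173553040969036 [ 0.   0.1 -0.1  0.9 -1.  -0.   1.1 -1.1]
```

View pics/t2.png

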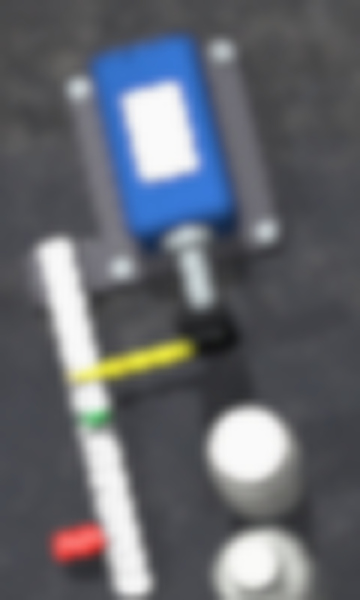

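```bash
cat > g.py <<'E'
from h import *
from scipy.optimize import least_squares
def W(p,Q):
    c,s=np.cos(p[2]),np.sin(p[2]);Q=np.asarray(Q,float).reshape(-1,3);return np.c_[p[0]+c*Q[:,0]-s*Q[:,1],p[1]+s*Q[:,0]+c*Q[:,1],Q[:,2]]
def rect(x0,x1,y0,y1,z): return [(x0,y0,z),(x1,y0,z),(x1,y1,z),(x0,y1,z)]
def overlay(n,p,im,box,s,name,draw=0,mark=None,extra=[]):
    x0,y0,x1,y1=box
    c=cv2.resize(im[y0:y1,x0:x1],None,fx=s,fy=s,interpolation=cv2.INTER_CUBIC).clip(0,255).astype(np.uint8)[...,::-1].copy()
    R=[rect(60,170,-31,31,59),rect(50,175,-50,50,4),rect(-125,80,67,83,22),rect(-7-draw,7-draw,-15,15,90)]
    for q in R:
        u=(proj(n,W(p,q))-[x0,y0]+.5)*s-.5
        cv2.polylines(c,[u.round().astype(int)],True,(255,0,255),1)
    for q in extra:
        u=(proj(n,q)-[x0,y0]+.5)*s-.5
        cv2.polylines(c,[u.round().astype(int)],True,(0,255,0),1)
    cv2.imwrite(name,c)
def circ(x,y,r,z):
    a=np.linspace(0,2*np.pi,24,endpoint=False);return np.c_[x+r*np.cos(a),y+r*np.sin(a),a*0+z]
E
python3 - <<'E'
from g import *
import pickle
top=np.load("top_avg.npy");sc=np.load("scene_avg.npy")
t=lambda u,v:(np.array([u,v])+.5)/6-.5+[215,125]
obs=[((80,75,22),t(56,241)),((-125,75,22),t(132,591)),((170,31,59),t(94,57)),((170,-31,59),t(191,36)),((60,-31,59),t(234,212))]
A=np.array([o[0] for o in obs]);B=np.array([o[1] for o in obs])
r=least_squares(lambda p:(proj("top",W(p,A))-B).ravel(),[578,227,.25],x_scale=[10,10,.1])
p=r.x;print(p,np.degrees(p[2]),r.fun.round(2))
np.save("gp.npy",p)
# bottles: fit model cylinder by mask centres: silhouettes
D=pickle.load(open("m.pkl","rb"))
def sil(n,x,y,prof):
    P=np.vstack([circ(x,y,rr,z) for rr,z in prof]);h=cv2.convexHull(proj(n,P).astype(np.float32)).reshape(-1,2)
    return np.r_[h.min(0),h.max(0)]
for n,prof in dict(tall_bottle=[(25,0),(25,90),(14,135)],short_bottle=[(23,0),(23,66),(15,100)],tray_jar=[(20.5,4),(20.5,62)],side_jar=[(20.5,0),(20.5,58)]).items():
    for c in ("scene","top"):
        if n=="short_bottle" and c=="scene":continue
        q=D[n,c][0]["extent"]
        r=least_squares(lambda p:sil(c,p[0],p[1],prof)-q,[550,200],x_scale=10,diff_step=1e-3);print(n,c,r.x.round(1),r.fun.round(1))
overlay("top",p,top,(215,125,275,225),6,"pics/ov1.png")
overlay("scene",p,sc,(235,165,335,235),8,"pics/ov2.png")
E
```

```text
[5.80050807e+02 2.29444912e+02 2.40573326e-01] 13.783836239052002 [-0.34  0.27 -0.15  0.79 -1.14 -0.38  0.83 -1.2   0.78  0.45]
tall_bottle scene [450.9 204.6] [-0.4  0.4  0.5 -0.4]
tall_bottle top [443.5 190.2] [ 0.2 -0.1 -0.2  0.1]
short_bottle top [510.9 207.1] [-2.1  1.7  2.1 -1.7]
tray_jar scene [ 592.3 -213. ] [-0.7 -1.1  0.7  1. ]
tray_jar top [ 588.2 -215.2] [ 0.5  0.3 -0.4 -0.3]
side_jar scene [580.5 117.9] [-0.7 -1.   0.7  0.8]
side_jar top [574.1 108.2] [ 1.2 -1.  -1.2  1. ]
```

View pics/ov1.png

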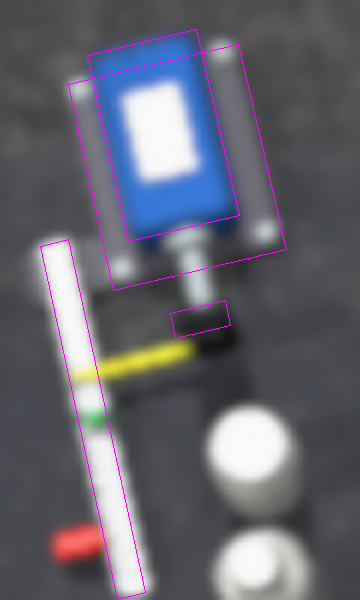

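View pics/ov2.png

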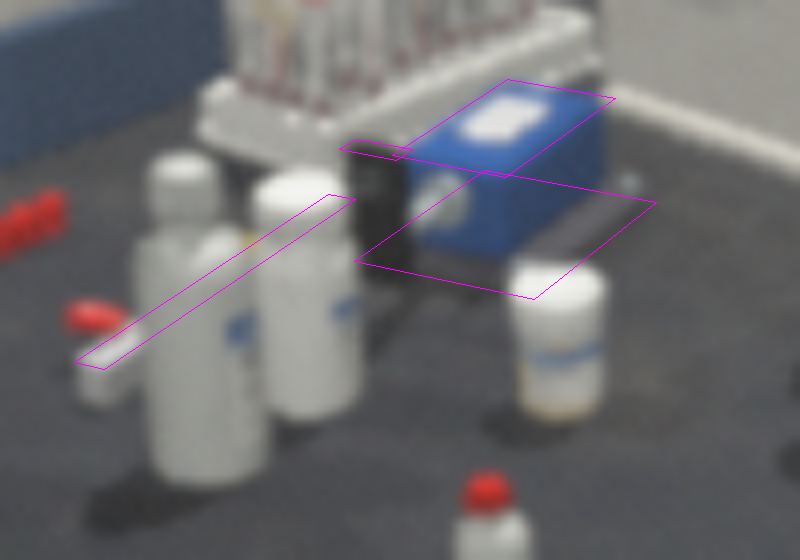

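```bash
python3 - <<'E'
from g import *
t=lambda u,v:(np.array([u,v])+.5)/6-.5+[215,125]
s=lambda u,v:(np.array([u,v])+.5)/8-.5+[235,165]
print(-cal("top")[2].T@cal("top")[3],-cal("scene")[2].T@cal("scene")[3])
for n,a,b in [("tall",t(257,567),s(186,165)),("short",t(249,446),s(301,188))]:
    P,e=tri({"top":a,"scene":b});print(n,P.round(1),np.round(e,1))
p=np.load("gp.npy")
top=np.load("top_avg.npy");sc=np.load("scene_avg.npy")
ex=[]
c,s_=np.cos(p[2]),np.sin(p[2])
for n,a,z in [("tall",t(257,567),135),("short",t(249,446),100)]:
    q=onz("top",a,z)[0];q2=onz("scene",s(186,165) if z==135 else s(301,188),z)[0]
    for qq in(q,q2):
        d=qq[:2]-p[:2];print(n,qq.round(1),"gauge",(c*d[0]+s_*d[1]).round(1),(-s_*d[0]+c*d[1]).round(1))
for nm,(x,y),prof in [("tall",(449,200),[(25,0),(25,90),(13,135)]),("short",(514,210),[(23,0),(23,66),(16,100)])]:
    ex+=[circ(x,y,r,z) for r,z in prof]
overlay("scene",p,sc,(235,165,335,235),8,"pics/ov3.png",extra=ex)
overlay("top",p,top,(215,125,275,245),5,"pics/ov4.png",extra=ex)
E
```

```text
[ 226.39261303   35.12308013 1616.9936527 ] [-252.84829243 -674.55156098  590.74760703]
tall [440.1 191.3 138.2] [0.3 0.3]
short [508.9 200.6 102.6] [0. 0.]
tall [440.3 191.8 135. ] gauge -144.7 -3.2
tall [445.3 197.4 135. ] gauge -138.5 0.9
short [509.4 200.9 100. ] gauge -75.4 -10.9
short [512.9 205.3 100. ] gauge -71.0 -7.5
```

View pics/ov3.png

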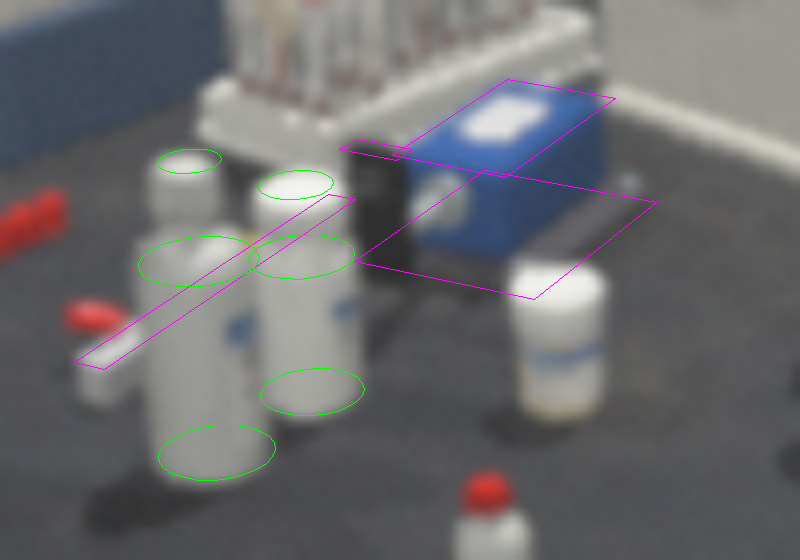

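View pics/ov4.png

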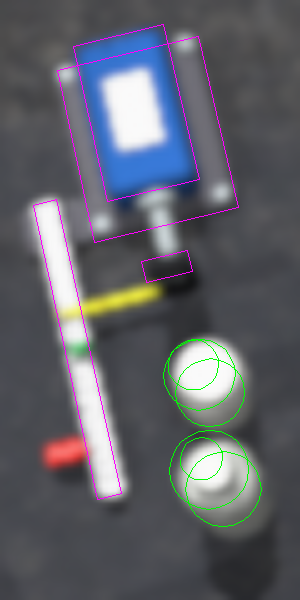

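```bash
python3 - <<'E'
from g import *
print(env.state()["time_s"])
top=np.load("top_avg.npy");sc=np.load("scene_avg.npy")
crop("top",(330,150,440,220),7,"pics/tr1.png",top.clip(0,255).astype(np.uint8))
crop("scene",(325,215,445,275),6,"pics/tr2.png",sc.clip(0,255).astype(np.uint8))
print("dropper",onz("top",[[321,233]],70),onz("scene",[[296.5,246]],0))
print("spray",onz("top",[[319,136]],125),onz("scene",[[353,213]],0))
print("caps",onz("top",[[188.7,208]],10),"timer",onz("top",[[165,237]],30))
E
```

```text
2.3
dropper [[405.11985291  -3.32364978  70.        ]] [[409.32245052  -3.70057323   0.        ]]
spray [[707.60638233   2.57740264 125.        ]] [[694.04810353  -7.54764733   0.        ]]
caps [[495.52652552 436.09008268  10.        ]] timer [[395.91633592 505.86282611  30.        ]]
```

View pics/tr1.png

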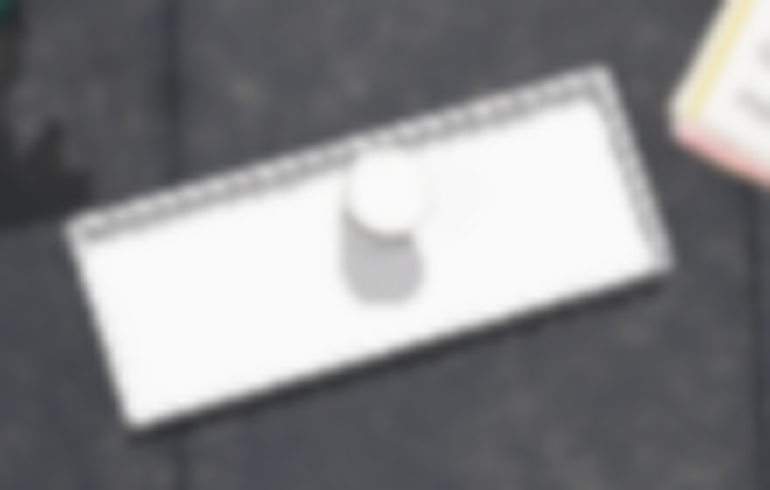

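View pics/tr2.png

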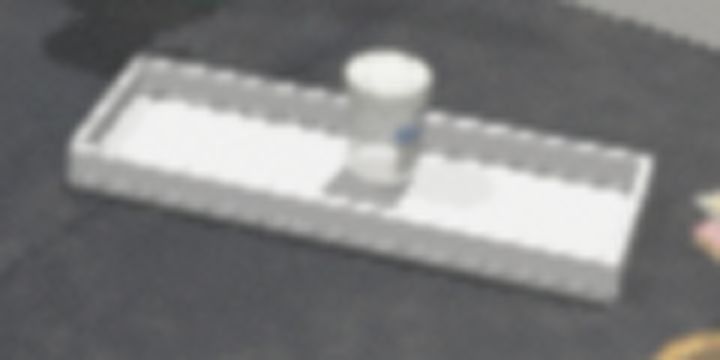

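```bash
python3 - <<'E'
from g import *
t=lambda a:(np.array(a)+.5)/7-.5+[330,150]
s=lambda a:(np.array(a)+.5)/6-.5+[325,215]
A=np.array([(50,135,22),(50,-135,22),(-50,-135,22),(-50,135,22)])
for n,B in (("top",t([(67,225),(608,67),(672,268),(130,432)])),("scene",s([(140,58),(652,155),(617,265),(72,150)]))):
    r=least_squares(lambda p:(proj(n,W(p,A))-B).ravel(),[580,-210,.2],x_scale=[10,10,.1]);p=r.x
    print(n,p.round(2),np.degrees(p[2]).round(1),r.fun.round(1))
    j=onz(n,t([(388,195)]) if n=="top" else s([(390,74)]),62)[0]
    c,q=np.cos(p[2]),np.sin(p[2]);d=j[:2]-p[:2];print("jar",j.round(1),"tray",c*d[0]+q*d[1],-q*d[0]+c*d[1])
    for e in [(0,75,4),(0,-80,4),(0,70,4)]: print(e,W(p,[e]).round(1))
E
```

```text
top [ 5.7116e+02 -2.1092e+02  2.9000e-01] 16.5 [ 0.4  0.3 -0.7  0.7 -0.2 -0.2  0.4 -0.8]
jar [ 587.2 -213.2   62. ] tray 14.759163451791387 -6.749179831286776
(0, 75, 4) [[ 549.9 -139.     4. ]]
(0, -80, 4) [[ 593.9 -287.6    4. ]]
(0, 70, 4) [[ 551.3 -143.8    4. ]]
scene [ 5.7440e+02 -2.0938e+02  2.9000e-01] 16.6 [-0.2 -0.   0.1  0.4  0.4 -0.2 -0.4 -0.4]
jar [ 589.1 -214.2   62. ] tray 12.723770177864361 -8.874315575815752
(0, 75, 4) [[ 552.9 -137.5    4. ]]
(0, -80, 4) [[ 597.3 -286.     4. ]]
(0, 70, 4) [[ 554.4 -142.3    4. ]]
```

```bash
cat >> g.py <<'E'
def plan(way):
    """way: list of (x,y,z,yaw_deg) ; prints tool deltas from present pose"""
    s=env.state();e=np.array(s["ee_pos"]);from scipy.spatial.transform import Rotation as Ro
    R=Ro.from_euler("xyz",s["ee_rot"],degrees=True).as_matrix()
    print("t",round(s["time_s"],2),"ee",e.round(1),s["ee_rot"].round(1),"w",round(s["gripper_width"],1),"F",s["force"].round(1),"q",s["qpos"].round(0))
    for x,y,z,yaw in way:
        d=R.T@(np.array([x,y,z])-e); sp=-((yaw-s["ee_rot"][2]+180)%360-180)
        print("   ",d.round(0).astype(int).tolist(),round(np.radians(sp),2))
def lerp(a,b,n): return [tuple(np.array(a)+(np.array(b)-np.array(a))*i/n) for i in range(1,n+1)]
E
python3 - <<'E'
from g import *
plan(lerp((252,516,213,154),(443.5,195,205,193.8),8))
E
```

```text
t 2.3 ee [252.1 516.8 214. ] [180.   0. 154.] w 91.1 F [-0.1  0.1 -0.7] q [63. 18. 90. -0. 72. -1.]
    [-39, -26, 2] -0.09
    [-78, -52, 3] -0.17
    [-118, -77, 4] -0.26
    [-157, -103, 5] -0.35
    [-196, -129, 6] -0.43
    [-235, -154, 7] -0.52
    [-274, -180, 8] -0.61
    [-313, -205, 9] -0.69
```

Call:
apply_moves(plan=[{"jaw":0,"delta_pos":[-40,-26,2],"spin":-0.09},{"jaw":0,"delta_pos":[-80,-52,3],"spin":-0.18},{"jaw":0,"delta_pos":[-122,-80,4],"spin":-0.28},{"jaw":0,"delta_pos":[-166,-108,5],"spin":-0.38},{"jaw":0,"delta_pos":[-210,-137,6],"spin":-0.48},{"jaw":0,"delta_pos":[-250,-164,7],"spin":-0.58},{"jaw":0,"delta_pos":[-285,-187,8],"spin":-0.65},{"jaw":0,"delta_pos":[-313,-205,9],"spin":-0.69}], squeeze=15)

```text
time_s: 3.3
ee_pos: [444.3, 193.8, 205.1]
ee_rot: [180.0, 0.0, -166.4]
force: [0.2, 1.0, 0.1]
gripper_width: 90.9
```

```bash
python3 - <<'E'
from g import *
top=cams.grab_frame("top");sc=cams.grab_frame("scene")
p=np.load("gp.npy")
s=env.state();e=s["ee_pos"];print(e,s["ee_rot"])
crop("top",(215,125,315,245),5,"pics/a1.png",top)
crop("scene",(200,120,320,230),6,"pics/a2.png",sc)
print(proj("top",[e]),proj("scene",[e]), "in crops",(proj("top",[e])-[215,125])*5,(proj("scene",[e])-[200,120])*6)
plan([(443.5,195,41,193.8)])
E
```

```text
[444.79147386 193.12056415 204.95324246] [-1.79949999e+02  2.58473998e-02 -1.66664283e+02]
[[254.52591466 214.13036565]] [[256.62794537 165.16234952]] in crops [[197.62957331 445.65182824]] [[339.7676722  270.97409714]]
t 3.4 ee [444.8 193.1 205. ] [-179.9    0.  -166.7] w 91.0 F [ 0.5  0.5 -0.5] q [ 22.  11. 102.  -0.  68. -81.]
    [1, 2, 164] -0.01
```

View pics/a1.png

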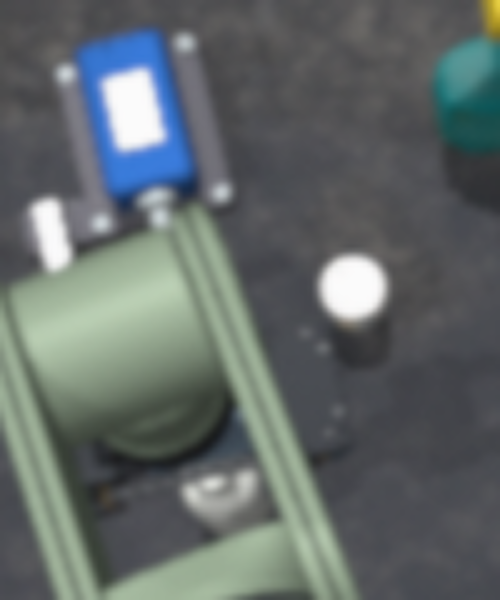

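View pics/a2.png

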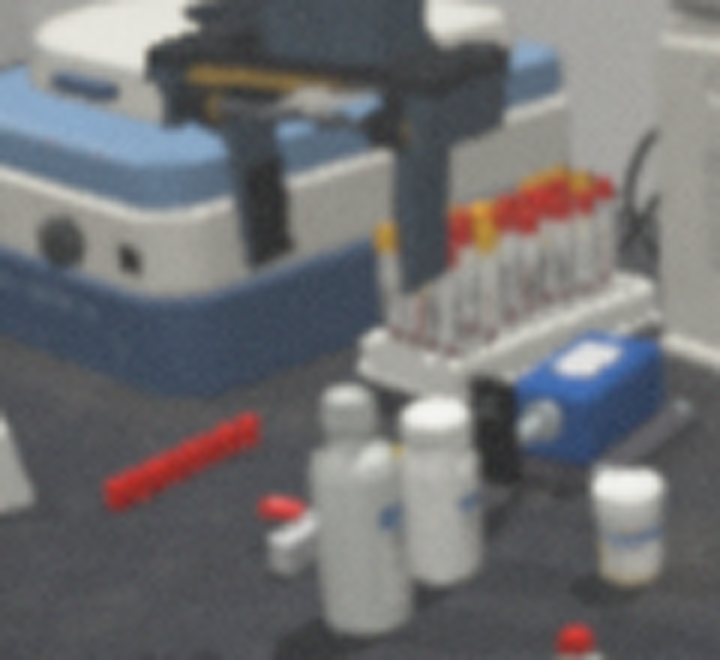

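The midpoint between the fingertips, about (344,270) in the crop, agrees with the projected TCP at (340,271), so the scene camera can be trusted here. I'll descend on the tall bottle.

Call:
apply_moves(plan=[{"jaw":0,"delta_pos":[-1,3,30],"spin":-0.01},{"jaw":0,"delta_pos":[-1,3,70],"spin":-0.01},{"jaw":0,"delta_pos":[-1,3,105],"spin":-0.01},{"jaw":0,"delta_pos":[-1,3,130],"spin":-0.01},{"jaw":0,"delta_pos":[-1,3,143],"spin":-0.01},{"jaw":0,"delta_pos":[-1,3,143],"spin":-0.01},{"jaw":1,"delta_pos":[-1,3,143],"spin":-0.01},{"jaw":1,"delta_pos":[-1,3,143],"spin":-0.01}], squeeze=15)

```text
time_s: 4.4
ee_pos: [445.9, 196.5, 62.9]
ee_rot: [-180.0, 0.2, -166.1]
force: [-0.5, -0.1, 0.2]
gripper_width: 73.9
```

Call:
apply_moves(plan=[{"jaw":1,"delta_pos":[0,0,0],"spin":0},{"jaw":1,"delta_pos":[0,0,0],"spin":0},{"jaw":1,"delta_pos":[0,0,0],"spin":0},{"jaw":1,"delta_pos":[0,0,0],"spin":0},{"jaw":1,"delta_pos":[0,0,0],"spin":0},{"jaw":1,"delta_pos":[0,0,-10],"spin":0},{"jaw":1,"delta_pos":[0,0,-20],"spin":0},{"jaw":1,"delta_pos":[0,0,-30],"spin":0}])

```text
time_s: 5.4
ee_pos: [445.9, 196.5, 93.8]
ee_rot: [-180.0, 0.2, -166.1]
force: [-0.6, -0.3, -1.2]
gripper_width: 49.6
```

```bash
python3 - <<'E'
from g import *
sc=cams.grab_frame("scene")
crop("scene",(200,120,320,230),6,"pics/b2.png",sc)
e=env.state()["ee_pos"]
plan([(e[0],e[1],180,193.8)]+lerp((448,195,200,193.8),(520,-60,200,150),6)+lerp((520,-60,200,150),(595.7,-286.7,200,106.5),6))
E
```

```text
t 5.45 ee [446.7 196.9  95. ] [-180.     0.3 -166.1] w 49.4 F [0.5 0.3 0.2] q [ 22.  17. 111.  -0.  52. -81.]
    [0, 0, -85] 0.0
    [-3, -46, -105] 0.13
    [-4, -90, -105] 0.26
    [-6, -135, -105] 0.38
    [-7, -179, -105] 0.51
    [-9, -223, -105] 0.64
    [-10, -267, -105] 0.77
    [-13, -307, -105] 0.89
    [-16, -346, -105] 1.02
    [-19, -386, -105] 1.15
    [-23, -426, -105] 1.27
    [-26, -466, -105] 1.4
    [-29, -505, -105] 1.53
```

View pics/b2.png

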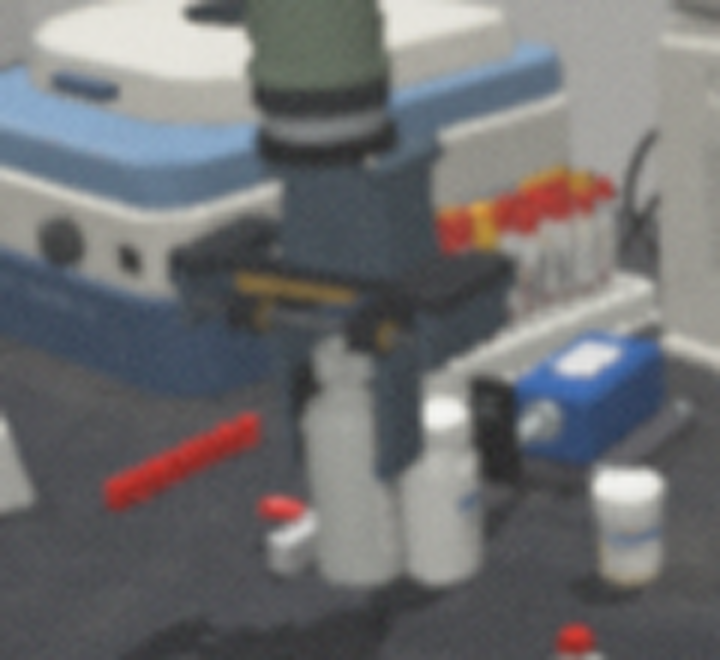

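Call:
apply_moves(plan=[{"jaw":1,"delta_pos":[0,0,-35],"spin":0},{"jaw":1,"delta_pos":[0,0,-75],"spin":0},{"jaw":1,"delta_pos":[-1,-15,-95],"spin":0.05},{"jaw":1,"delta_pos":[-3,-45,-100],"spin":0.14},{"jaw":1,"delta_pos":[-5,-85,-100],"spin":0.26},{"jaw":1,"delta_pos":[-6,-128,-100],"spin":0.38},{"jaw":1,"delta_pos":[-8,-172,-100],"spin":0.5},{"jaw":1,"delta_pos":[-9,-216,-100],"spin":0.62}])

```text
time_s: 6.45
ee_pos: [507.0, -12.1, 195.3]
ee_rot: [179.8, 0.3, 158.2]
force: [0.1, -1.0, -1.3]
gripper_width: 49.7
```

```bash
python3 - <<'E'
from g import *
e=env.state()["ee_pos"]
plan(lerp((e[0],e[1],195,155),(595.7,-286.7,150,106.5),8))
E
```

```text
t 6.45 ee [507.  -12.1 195.3] [179.8   0.3 158.2] w 49.7 F [ 0.1 -1.  -1.3] q [ -3.  13. 100.   0.  67. -71.]
    [-23, -28, 6] 0.16
    [-46, -56, 12] 0.27
    [-69, -83, 17] 0.37
    [-92, -111, 23] 0.48
    [-115, -139, 29] 0.58
    [-138, -167, 34] 0.69
    [-161, -194, 40] 0.8
    [-184, -222, 45] 0.9
```

Call:
apply_moves(plan=[{"jaw":1,"delta_pos":[-26,-32,2],"spin":0.14},{"jaw":1,"delta_pos":[-54,-65,5],"spin":0.27},{"jaw":1,"delta_pos":[-82,-99,10],"spin":0.4},{"jaw":1,"delta_pos":[-110,-133,16],"spin":0.54},{"jaw":1,"delta_pos":[-138,-166,24],"spin":0.68},{"jaw":1,"delta_pos":[-162,-195,32],"spin":0.8},{"jaw":1,"delta_pos":[-178,-214,40],"spin":0.88},{"jaw":1,"delta_pos":[-184,-222,45],"spin":0.9}])

```text
time_s: 7.45
ee_pos: [595.4, -287.6, 149.7]
ee_rot: [179.7, -0.0, 106.5]
force: [0.2, 0.3, -0.8]
gripper_width: 49.6
```

```bash
python3 - <<'E'
from g import *
sc=cams.grab_frame("scene");top=cams.grab_frame("top")
crop("scene",(330,130,450,270),5,"pics/c2.png",sc)
crop("top",(330,130,450,240),5,"pics/c1.png",top)
plan([(595.7,-286.7,80,106.5),(595.7,-286.7,67,106.5)])
E
```

```text
t 7.55 ee [ 595.1 -286.8  149.6] [179.7  -0.  106.6] w 49.4 F [ 0.6  1.1 -1.1] q [-27.  28.  83.   0.  68. -44.]
    [0, 0, 70] 0.0
    [0, 0, 83] 0.0
```

View pics/c2.png

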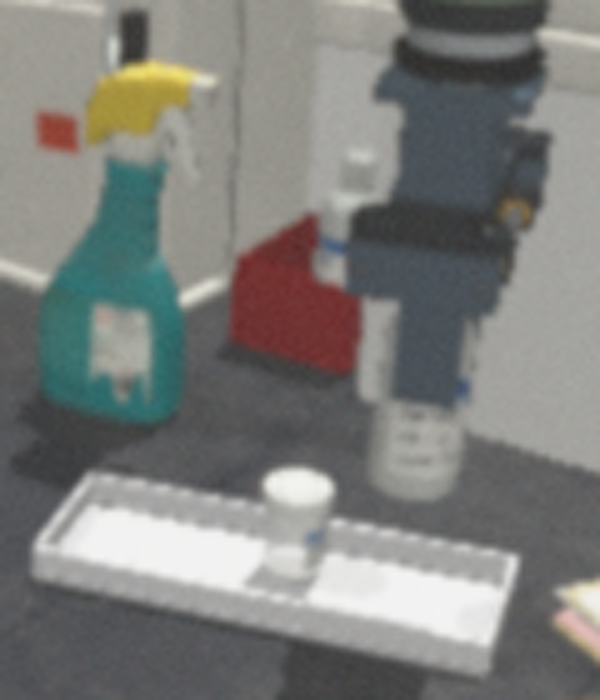

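View pics/c1.png

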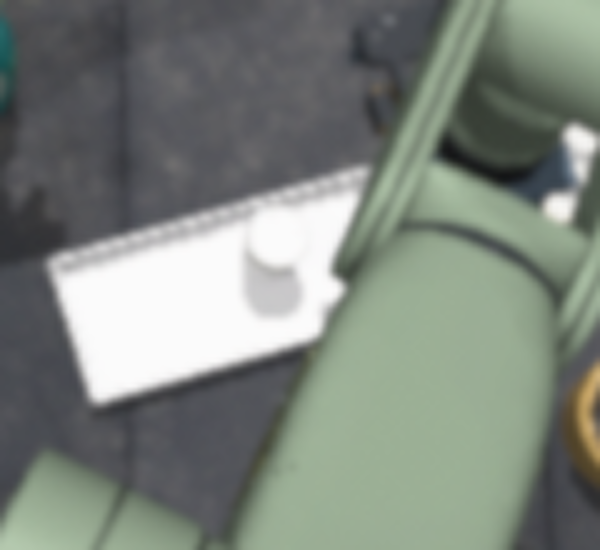

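Call:
apply_moves(plan=[{"jaw":1,"delta_pos":[0,0,20],"spin":0},{"jaw":1,"delta_pos":[0,0,42],"spin":0},{"jaw":1,"delta_pos":[0,0,60],"spin":0},{"jaw":1,"delta_pos":[0,0,70],"spin":0},{"jaw":1,"delta_pos":[0,0,75],"spin":0},{"jaw":1,"delta_pos":[0,0,78],"spin":0},{"jaw":1,"delta_pos":[0,0,80],"spin":0},{"jaw":1,"delta_pos":[0,0,80],"spin":0}])

```text
time_s: 8.55
ee_pos: [595.5, -286.7, 69.8]
ee_rot: [179.7, -0.0, 106.6]
force: [0.3, -0.0, -0.4]
gripper_width: 49.3
```

Call:
apply_moves(plan=[{"jaw":1,"delta_pos":[0,0,0.5],"spin":0},{"jaw":1,"delta_pos":[0,0,1],"spin":0},{"jaw":1,"delta_pos":[0,0,1.5],"spin":0},{"jaw":1,"delta_pos":[0,0,2],"spin":0},{"jaw":1,"delta_pos":[0,0,2.5],"spin":0},{"jaw":1,"delta_pos":[0,0,3],"spin":0},{"jaw":1,"delta_pos":[0,0,3],"spin":0},{"jaw":1,"delta_pos":[0,0,3],"spin":0}])

```text
time_s: 9.55
ee_pos: [595.6, -286.8, 67.2]
ee_rot: [179.7, -0.0, 106.6]
force: [-0.6, -0.6, 2.7]
gripper_width: 49.5
```

Call:
apply_moves(plan=[{"jaw":0.15,"delta_pos":[0,0,0],"spin":0},{"jaw":0.15,"delta_pos":[0,0,0],"spin":0},{"jaw":0.15,"delta_pos":[0,0,0],"spin":0},{"jaw":0.1,"delta_pos":[0,0,0],"spin":0},{"jaw":0.1,"delta_pos":[0,0,-15],"spin":0},{"jaw":0.1,"delta_pos":[0,0,-50],"spin":0},{"jaw":0.1,"delta_pos":[0,0,-95],"spin":0},{"jaw":0.1,"delta_pos":[0,0,-130],"spin":0}])

```text
time_s: 10.55
ee_pos: [595.4, -287.2, 200.5]
ee_rot: [179.6, 0.1, 106.6]
force: [0.5, -0.2, 0.4]
gripper_width: 82.2
```

```bash
python3 - <<'E'
from g import *
sc=cams.grab_frame("scene")
crop("scene",(330,130,450,270),5,"pics/d2.png",sc)
e=env.state()["ee_pos"]
plan(lerp((e[0],e[1],200,106.5),(511,203,170,193.8),13))
E
```

```text
t 10.6 ee [ 597.5 -288.3  205.8] [179.2   0.5 106.6] w 82.3 F [ 0.6 -0.6  3.9] q [-27.  26.  79.   0.  74. -44.]
    [38, 4, 8] -0.12
    [76, 9, 10] -0.23
    [114, 13, 12] -0.35
    [153, 17, 14] -0.47
    [191, 22, 16] -0.58
    [229, 26, 18] -0.7
    [267, 31, 20] -0.82
    [305, 35, 22] -0.94
    [343, 39, 24] -1.05
    [381, 44, 26] -1.17
    [420, 48, 29] -1.29
    [458, 52, 31] -1.41
    [496, 57, 33] -1.52
```

View pics/d2.png

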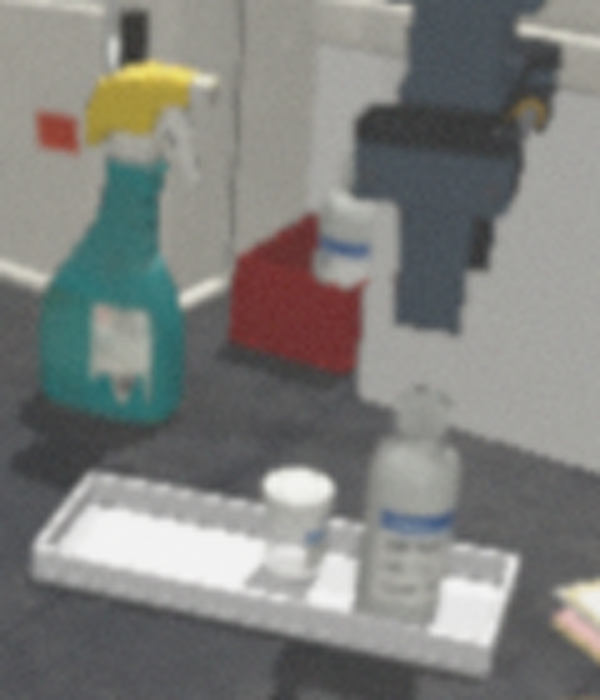

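```bash
python3 - <<'E'
from g import *
e=env.state()["ee_pos"]
plan(lerp((e[0],e[1],205,106.5),(505,-20,200,152),7)+lerp((505,-20,200,152),(512,204,175,193.8),6))
E
```

```text
t 10.6 ee [ 597.5 -288.3  205.8] [179.2   0.5 106.6] w 82.3 F [ 0.6 -0.6  3.9] q [-27.  26.  79.   0.  74. -44.]
    [41, -2, 1] -0.11
    [81, -3, 2] -0.23
    [122, -5, 2] -0.34
    [162, -7, 2] -0.45
    [203, -9, 3] -0.57
    [243, -10, 3] -0.68
    [284, -12, 3] -0.79
    [319, 0, 7] -0.91
    [355, 11, 11] -1.04
    [390, 23, 16] -1.16
    [425, 35, 20] -1.28
    [461, 46, 24] -1.4
    [496, 58, 28] -1.52
```

Call:
apply_moves(plan=[{"jaw":0,"delta_pos":[35,-2,1],"spin":-0.1},{"jaw":0,"delta_pos":[76,-3,2],"spin":-0.22},{"jaw":0,"delta_pos":[120,-5,2],"spin":-0.34},{"jaw":0,"delta_pos":[165,-7,2],"spin":-0.46},{"jaw":0,"delta_pos":[210,-9,3],"spin":-0.59},{"jaw":0,"delta_pos":[252,-10,3],"spin":-0.72},{"jaw":0,"delta_pos":[294,-6,3],"spin":-0.84},{"jaw":0,"delta_pos":[335,4,5],"spin":-0.97}])

```text
time_s: 11.6
ee_pos: [505.4, 35.1, 199.2]
ee_rot: [179.9, 1.0, 162.4]
force: [0.7, -0.6, 0.4]
gripper_width: 91.3
```

```bash
python3 - <<'E'
from g import *
top=np.mean([cams.grab_frame("top").astype(float) for _ in range(2)],0)
crop("top",(215,125,315,245),5,"pics/e1.png",top.clip(0,255).astype(np.uint8))
e=env.state()["ee_pos"]
plan(lerp((e[0],e[1],200,163),(512,204,175,193.8),6))
E
```

```text
t 11.7 ee [505.4  37.  198.9] [179.8   1.  162.5] w 91.4 F [-0.2 -0.9 -1.1] q [  3.  12. 100.  -0.  66. -69.]
    [7, 27, 3] -0.1
    [15, 54, 7] -0.19
    [22, 81, 11] -0.28
    [30, 107, 15] -0.37
    [37, 134, 20] -0.46
    [44, 161, 24] -0.55
```

View pics/e1.png

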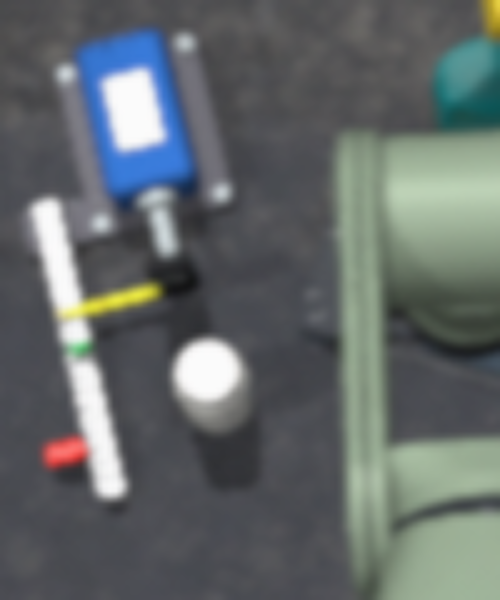

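Call:
apply_moves(plan=[{"jaw":0,"delta_pos":[7,27,2],"spin":-0.1},{"jaw":0,"delta_pos":[17,62,6],"spin":-0.2},{"jaw":0,"delta_pos":[27,98,11],"spin":-0.32},{"jaw":0,"delta_pos":[36,130,18],"spin":-0.43},{"jaw":0,"delta_pos":[42,152,26],"spin":-0.52},{"jaw":0,"delta_pos":[44,160,36],"spin":-0.54},{"jaw":0,"delta_pos":[44,160,45],"spin":-0.54},{"jaw":0,"delta_pos":[44,160,50],"spin":-0.54}])

```text
time_s: 12.7
ee_pos: [512.3, 201.6, 148.0]
ee_rot: [-179.6, 0.9, -166.7]
force: [-0.7, -0.7, -0.3]
gripper_width: 91.5
```

```bash
python3 - <<'E'
from g import *
plan([(511,203,29,193.8)])
crop("scene",(200,120,320,230),6,"pics/f2.png")
E
```

```text
t 12.7 ee [512.3 201.6 148. ] [-179.6    0.9 -166.7] w 91.5 F [-0.7 -0.7 -0.3] q [ 21.  19.  99.  -1.  61. -82.]
    [3, 2, 119] -0.01
```

View pics/f2.png

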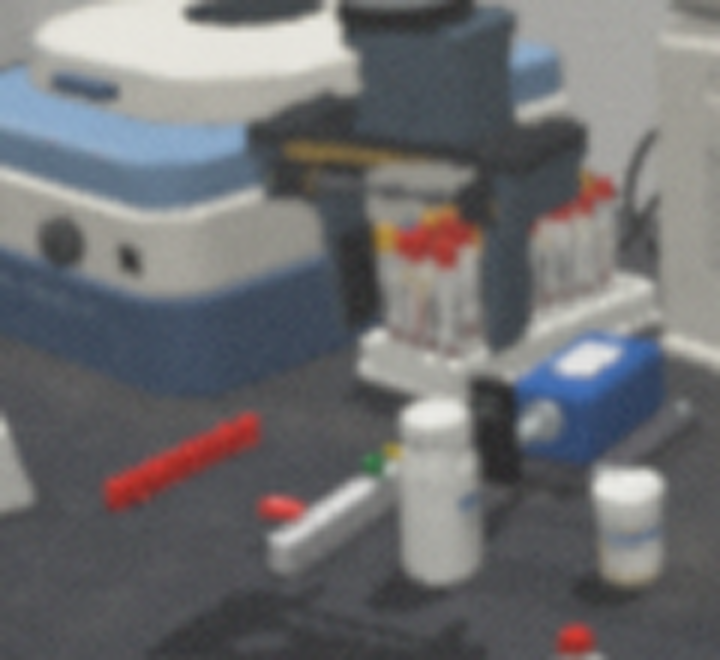

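Call:
apply_moves(plan=[{"jaw":0,"delta_pos":[2,2,30],"spin":-0.01},{"jaw":0,"delta_pos":[2,2,60],"spin":-0.01},{"jaw":0,"delta_pos":[2,2,90],"spin":-0.01},{"jaw":0,"delta_pos":[2,2,110],"spin":-0.01},{"jaw":0,"delta_pos":[2,2,119],"spin":-0.01},{"jaw":0,"delta_pos":[2,2,119],"spin":-0.01},{"jaw":1,"delta_pos":[2,2,119],"spin":-0.01},{"jaw":1,"delta_pos":[2,2,119],"spin":-0.01}], squeeze=15)

```text
time_s: 13.75
ee_pos: [512.0, 202.8, 29.4]
ee_rot: [-179.6, 0.9, -166.1]
force: [0.4, 0.6, -0.8]
gripper_width: 74.0
```

Call:
apply_moves(plan=[{"jaw":1,"delta_pos":[0,0,0],"spin":0},{"jaw":1,"delta_pos":[0,0,0],"spin":0},{"jaw":1,"delta_pos":[0,0,0],"spin":0},{"jaw":1,"delta_pos":[0,0,0],"spin":0},{"jaw":1,"delta_pos":[0,0,-6],"spin":0},{"jaw":1,"delta_pos":[0,0,-25],"spin":0},{"jaw":1,"delta_pos":[0,0,-60],"spin":0},{"jaw":1,"delta_pos":[0,0,-100],"spin":0}])

```text
time_s: 14.75
ee_pos: [509.7, 202.7, 129.9]
ee_rot: [-179.6, 0.8, -166.1]
force: [0.8, -0.8, -2.2]
gripper_width: 45.9
```

```bash
python3 - <<'E'
from g import *
crop("scene",(200,120,320,230),6,"pics/g2.png")
e=env.state()["ee_pos"]
plan(lerp((e[0],e[1],e[2]+20,193.8),(490,20,165,145),5)+lerp((490,20,165,145),(553.7,-144.8,115,106.5),5))
E
```

```text
t 14.8 ee [512.9 204.  135.8] [-179.7    1.4 -166.1] w 45.9 F [2.1 0.8 1.3] q [ 21.  19. 100.  -1.  59. -83.]
    [13, -35, -22] 0.17
    [26, -69, -24] 0.34
    [39, -104, -26] 0.51
    [52, -139, -28] 0.68
    [66, -173, -30] 0.85
    [61, -208, -20] 0.99
    [57, -243, -9] 1.12
    [53, -278, 1] 1.26
    [49, -313, 11] 1.39
    [45, -348, 22] 1.52
```

View pics/g2.png

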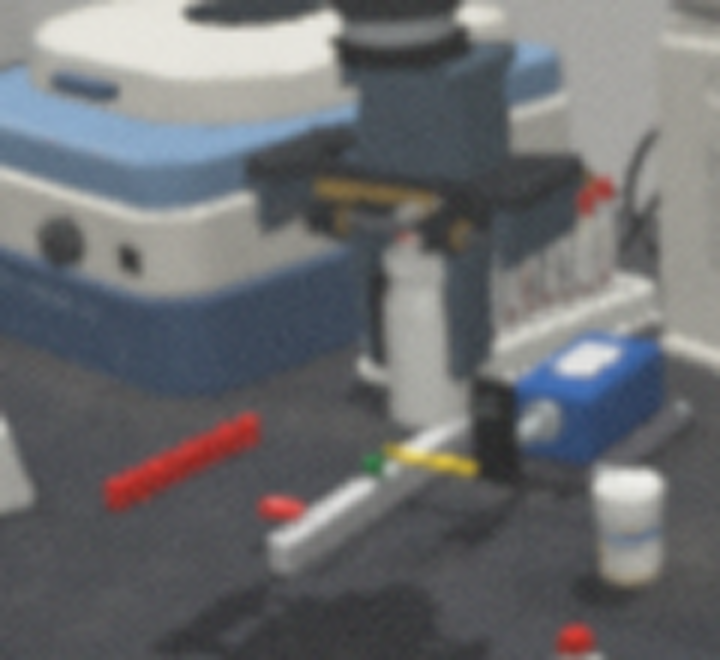

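Call:
apply_moves(plan=[{"jaw":1,"delta_pos":[10,-28,-22],"spin":0.14},{"jaw":1,"delta_pos":[24,-64,-24],"spin":0.3},{"jaw":1,"delta_pos":[39,-104,-26],"spin":0.47},{"jaw":1,"delta_pos":[54,-146,-28],"spin":0.65},{"jaw":1,"delta_pos":[62,-188,-28],"spin":0.83},{"jaw":1,"delta_pos":[60,-228,-22],"spin":1.01},{"jaw":1,"delta_pos":[56,-264,-12],"spin":1.18},{"jaw":1,"delta_pos":[52,-295,0],"spin":1.34}])

```text
time_s: 15.8
ee_pos: [533.3, -96.4, 136.0]
ee_rot: [178.7, 0.6, 116.7]
force: [0.4, 0.4, -1.4]
gripper_width: 45.6
```

```bash
python3 - <<'E'
from g import *
e=env.state()["ee_pos"]
plan([(553.7,-144.8,115,106.5),(553.7,-144.8,60,106.5),(553.7,-144.8,37,106.5)])
E
```

```text
t 15.8 ee [533.3 -96.4 136. ] [178.7   0.6 116.7] w 45.6 F [ 0.4  0.4 -1.4] q [-12.  18. 102.   0.  58. -39.]
    [-52, -4, 22] 0.18
    [-52, -5, 77] 0.18
    [-51, -6, 100] 0.18
```

Call:
apply_moves(plan=[{"jaw":1,"delta_pos":[-25,-2,6],"spin":0.09},{"jaw":1,"delta_pos":[-43,-4,14],"spin":0.16},{"jaw":1,"delta_pos":[-51,-5,28],"spin":0.18},{"jaw":1,"delta_pos":[-52,-5,48],"spin":0.18},{"jaw":1,"delta_pos":[-52,-5,68],"spin":0.18},{"jaw":1,"delta_pos":[-51,-6,84],"spin":0.18},{"jaw":1,"delta_pos":[-51,-6,94],"spin":0.18},{"jaw":1,"delta_pos":[-51,-6,98],"spin":0.18}])

```text
time_s: 16.8
ee_pos: [553.2, -144.4, 38.0]
ee_rot: [178.6, 0.4, 106.4]
force: [-0.1, 0.0, -1.2]
gripper_width: 45.3
```

```bash
python3 - <<'E'
from g import *
crop("scene",(330,130,450,270),5,"pics/i2.png")
plan([])
E
```

```text
t 16.85 ee [ 553.3 -144.5   37.9] [178.6   0.4 106.4] w 45.5 F [ 0.2  0.5 -1.9] q [-16.  27. 105.   1.  47. -33.]
```

View pics/i2.png

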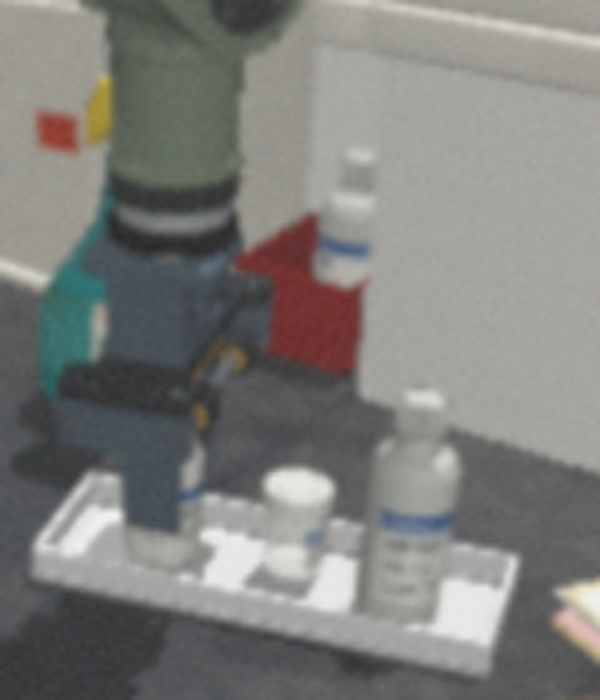

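Call:
apply_moves(plan=[{"jaw":1,"delta_pos":[0,0,1],"spin":0},{"jaw":1,"delta_pos":[0,0,2],"spin":0},{"jaw":1,"delta_pos":[0,0,3],"spin":0},{"jaw":1,"delta_pos":[0,0,3.5],"spin":0},{"jaw":1,"delta_pos":[0,0,4],"spin":0},{"jaw":1,"delta_pos":[0,0,4.5],"spin":0},{"jaw":1,"delta_pos":[0,0,5],"spin":0},{"jaw":1,"delta_pos":[0,0,5],"spin":0}])

```text
time_s: 17.85
ee_pos: [553.9, -144.4, 33.7]
ee_rot: [178.5, 0.4, 106.4]
force: [-1.3, 1.7, 5.0]
gripper_width: 45.5
```

Call:
apply_moves(plan=[{"jaw":0.25,"delta_pos":[0,0,0],"spin":0},{"jaw":0.25,"delta_pos":[0,0,0],"spin":0},{"jaw":0.15,"delta_pos":[0,0,0],"spin":0},{"jaw":0.15,"delta_pos":[0,0,0],"spin":0},{"jaw":0.15,"delta_pos":[0,0,-12],"spin":0},{"jaw":0.15,"delta_pos":[0,0,-45],"spin":0},{"jaw":0.15,"delta_pos":[0,0,-90],"spin":0},{"jaw":0.15,"delta_pos":[0,0,-140],"spin":0}])

```text
time_s: 18.85
ee_pos: [549.9, -144.4, 175.5]
ee_rot: [178.6, 0.4, 106.4]
force: [0.3, -0.2, -0.8]
gripper_width: 77.5
```

```bash
python3 - <<'E'
from g import *
crop("scene",(330,130,450,270),5,"pics/j2.png")
e=env.state()["ee_pos"]
plan(lerp((e[0],e[1],195,106.5),(490,20,200,104),5)+lerp((490,20,200,104),(520,215,190,103.8),6))
E
```

```text
t 18.9 ee [ 553.7 -145.5  183.2] [177.9   0.8 106.4] w 77.6 F [ 1.2 -0.6  4.1] q [-16.  18.  95.   0.  65. -33.]
    [35, -2, -13] 0.01
    [70, -5, -15] 0.02
    [106, -8, -17] 0.02
    [141, -11, -18] 0.03
    [176, -14, -20] 0.04
    [206, 0, -18] 0.04
    [236, 14, -16] 0.04
    [266, 28, -15] 0.04
    [296, 42, -13] 0.04
    [325, 56, -11] 0.05
    [355, 70, -9] 0.05
```

View pics/j2.png

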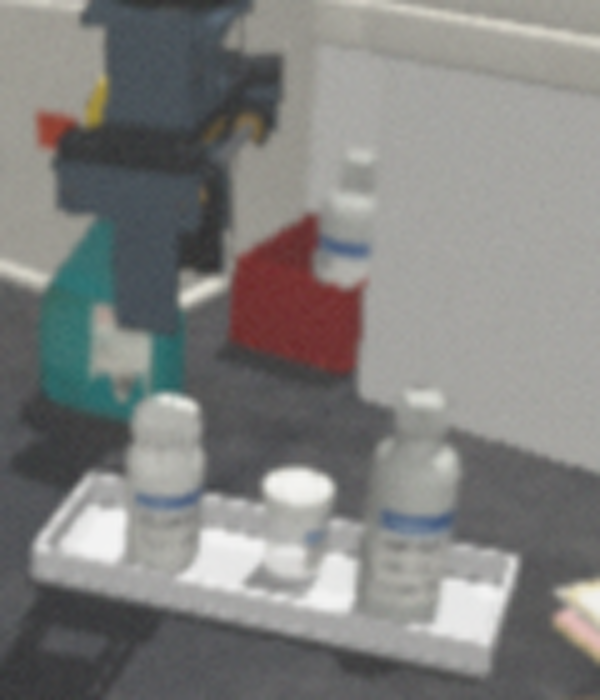

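Call:
apply_moves(plan=[{"jaw":0.3,"delta_pos":[35,-2,-13],"spin":0.01},{"jaw":0.45,"delta_pos":[70,-5,-15],"spin":0.02},{"jaw":0.45,"delta_pos":[106,-8,-17],"spin":0.02},{"jaw":0.45,"delta_pos":[141,-11,-18],"spin":0.03},{"jaw":0.45,"delta_pos":[165,-13,-20],"spin":0.04},{"jaw":0.45,"delta_pos":[176,-14,-20],"spin":0.04},{"jaw":0.45,"delta_pos":[176,-14,-20],"spin":0.04},{"jaw":0.45,"delta_pos":[176,-14,-20],"spin":0.04}])

```text
time_s: 19.9
ee_pos: [490.1, 18.8, 200.2]
ee_rot: [177.8, 0.8, 104.1]
force: [0.2, 0.1, 0.5]
gripper_width: 50.1
```

```bash
python3 - <<'E'
from g import *
p=np.load("gp.npy")
T=[];S=[]
for i in range(6): T.append(cams.grab_frame("top").astype(float))
for i in range(4): S.append(cams.grab_frame("scene").astype(float))
T=np.mean(T,0);S=np.mean(S,0);np.save("T.npy",T);np.save("S.npy",S)
crop("top",(212,160,260,235),8,"pics/k1.png",T.clip(0,255).astype(np.uint8))
crop("scene",(235,165,315,220),10,"pics/k2.png",S.clip(0,255).astype(np.uint8))
e=env.state()["ee_pos"]
plan([])
E
```

```text
t 20.4 ee [489.7  19.4 200. ] [177.9   0.7 104.1] w 50.0 F [ 0.4  0.2 -0.3] q [  1.  10. 103.  -0.  65. -13.]
```

View pics/k1.png

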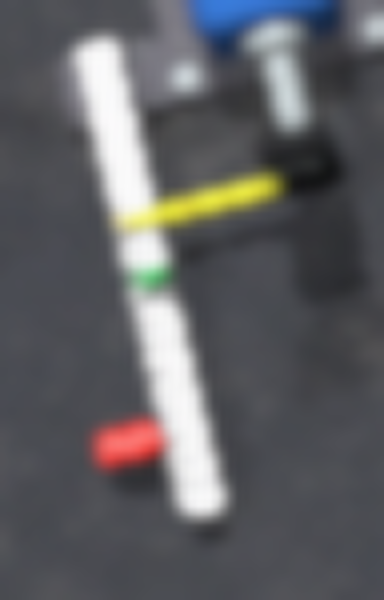

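View pics/k2.png

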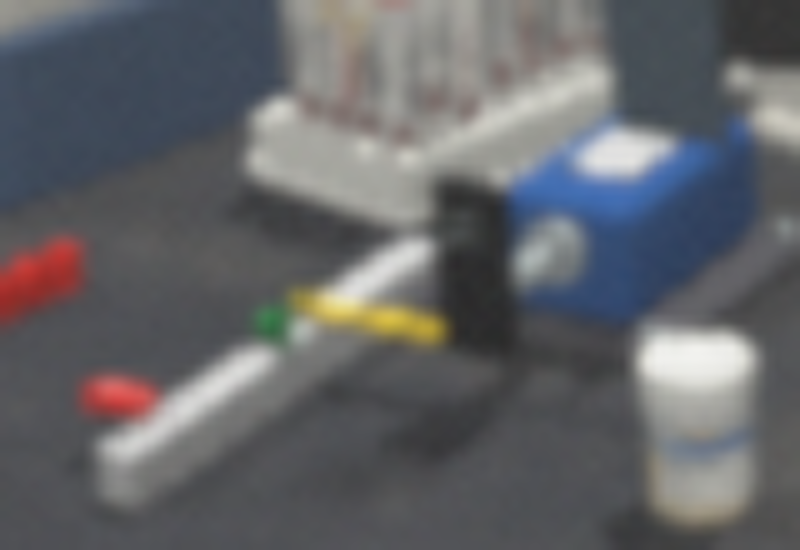

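```bash
cat > meas.py <<'E'
from g import *
p=np.load("gp.npy")
def prof(n,im,z,ys,col,p=p,xs=np.arange(-125,20,0.5)):
    # sample image along gauge x at given gy values and height z, colour score
    out=[]
    for y in ys:
        uv=proj(n,W(p,np.c_[xs,0*xs+y,0*xs+z])).astype(np.float32)
        s=cv2.remap(im.astype(np.float32),uv[:,0][:,None],uv[:,1][:,None],cv2.INTER_CUBIC)[:,0]
        r,g,b=s.T
        out.append({"red":r-np.maximum(g,b),"green":g-np.maximum(r,b),"yellow":np.minimum(r,g)-b}[col])
    return xs,np.mean(out,0)
def edges(xs,f):
    i=f.argmax();h=f[i]/2
    a=i
    while a>0 and f[a]>h:a-=1
    b=i
    while b<len(f)-1 and f[b]>h:b+=1
    return round(float(f[i]),0),xs[a],xs[b],round(float((xs*f.clip(0)).sum()/f.clip(0).sum()),1)
E
python3 - <<'E'
from meas import *
T=np.load("T.npy");S=np.load("S.npy")
for n,im in(("top",T),("scene",S)):
    print(n,"yellow z30 y40-60",edges(*prof(n,im,30,range(40,62,4),"yellow")),"y70-80",edges(*prof(n,im,30,range(70,82,3),"yellow")))
    for z in (30,36): print(n,"green",z,edges(*prof(n,im,z,range(70,81,2),"green")))
    for z in (11,26,37): print(n,"red",z,edges(*prof(n,im,z,range(90,109,3),"red")))
E
```

```text
top yellow z30 y40-60 (160.0, np.float64(-5.0), np.float64(5.5), 0.2) y70-80 (89.0, np.float64(-4.5), np.float64(3.5), -0.3)
top green 30 (51.0, np.float64(-29.5), np.float64(-20.5), -25.1)
top green 36 (48.0, np.float64(-31.0), np.float64(-22.0), -26.5)
top red 11 (151.0, np.float64(-96.0), np.float64(-78.5), -87.1)
top red 26 (149.0, np.float64(-98.5), np.float64(-81.0), -90.0)
top red 37 (144.0, np.float64(-100.5), np.float64(-83.5), -92.0)
scene yellow z30 y40-60 (99.0, np.float64(-12.0), np.float64(9.0), -3.6) y70-80 (77.0, np.float64(-8.5), np.float64(9.0), -1.1)
scene green 30 (35.0, np.float64(-32.5), np.float64(-12.5), -23.0)
scene green 36 (36.0, np.float64(-36.5), np.float64(-18.5), -27.6)
scene red 11 (52.0, np.float64(-80.5), np.float64(-59.5), -70.1)
scene red 26 (125.0, np.float64(-102.0), np.float64(-78.5), -90.2)
scene red 37 (54.0, np.float64(-114.5), np.float64(-95.5), -105.0)
```

```bash
python3 - <<'E'
from g import *
plan(lerp((489.7,19.4,200,103.8),(579.5,229,150,103.8),7))
E
```

```text
t 20.4 ee [489.7  19.4 200. ] [177.9   0.7 104.1] w 50.0 F [ 0.4  0.2 -0.3] q [  1.  10. 103.  -0.  65. -13.]
    [26, 19, 8] 0.01
    [52, 39, 15] 0.01
    [78, 58, 23] 0.01
    [104, 78, 30] 0.01
    [130, 97, 38] 0.01
    [156, 117, 45] 0.01
    [182, 136, 53] 0.01
```

Call:
apply_moves(plan=[{"jaw":0.45,"delta_pos":[26,19,6],"spin":0.01},{"jaw":0.45,"delta_pos":[56,42,12],"spin":0.01},{"jaw":0.45,"delta_pos":[90,67,20],"spin":0.01},{"jaw":0.45,"delta_pos":[124,93,30],"spin":0.01},{"jaw":0.45,"delta_pos":[156,117,40],"spin":0.01},{"jaw":0.45,"delta_pos":[176,131,48],"spin":0.01},{"jaw":0.45,"delta_pos":[182,136,53],"spin":0.01},{"jaw":0.45,"delta_pos":[182,136,53],"spin":0.01}])

```text
time_s: 21.4
ee_pos: [578.8, 228.3, 149.3]
ee_rot: [177.9, 0.8, 103.6]
force: [-1.0, -0.7, -0.3]
gripper_width: 50.8
```

```bash
python3 - <<'E'
from g import *
crop("scene",(235,130,315,220),7,"pics/l2.png")
plan([(579.5,229,51,103.8)])
E
```

```text
t 21.45 ee [578.8 227.9 149.8] [177.9   0.8 103.5] w 50.0 F [-0.4 -0.2 -0.2] q [21. 24. 90. -1. 64.  8.]
    [2, -3, 99] -0.0
```

View pics/l2.png

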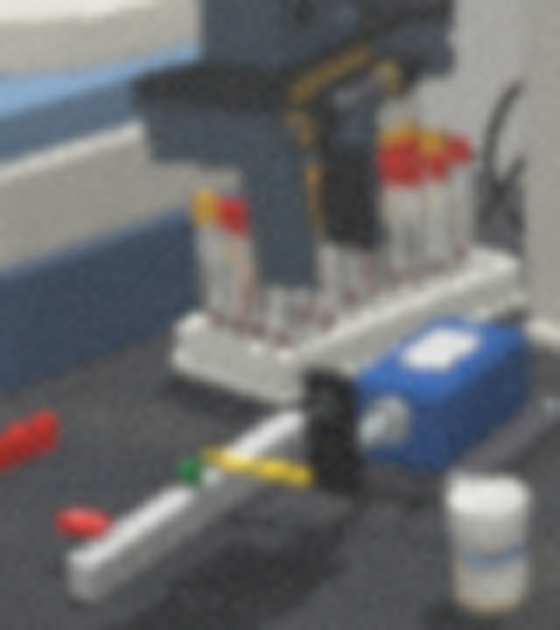

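```bash
python3 - <<'E'
from g import *
p=np.load("gp.npy")
f=lambda P:((proj("scene",P)-[235,130]+.5)*7-.5).round(0).tolist()
print(f([(578.8,227.9,149.8),(578.8,227.9,90),(580,229.4,90)]))
print(f(W(p,rect(-7,7,-15,15,90))), f(W(p,rect(-7,7,-15,15,22))))
E
```

```text
[[322.0, 267.0], [329.0, 377.0], [329.0, 376.0]]
[[346.0, 385.0], [361.0, 375.0], [312.0, 366.0], [297.0, 376.0]] [[354.0, 505.0], [368.0, 495.0], [320.0, 485.0], [305.0, 495.0]]
```

Call:
apply_moves(plan=[{"jaw":0.45,"delta_pos":[0,0,20],"spin":0},{"jaw":0.45,"delta_pos":[1,-1,42],"spin":0},{"jaw":0.45,"delta_pos":[2,-3,65],"spin":0},{"jaw":0.45,"delta_pos":[2,-3,84],"spin":0},{"jaw":0.45,"delta_pos":[2,-3,94],"spin":0},{"jaw":0.45,"delta_pos":[2,-3,98],"spin":0},{"jaw":0.45,"delta_pos":[2,-3,98],"spin":0},{"jaw":0.45,"delta_pos":[2,-3,98],"spin":0}])

```text
time_s: 22.45
ee_pos: [579.7, 228.8, 52.6]
ee_rot: [177.8, 0.7, 103.5]
force: [0.2, 0.9, 0.1]
gripper_width: 50.3
```

```bash
python3 - <<'E'
from g import *
crop("scene",(235,130,315,220),7,"pics/m2.png")
plan([])
E
```

```text
t 22.5 ee [579.6 228.9  52.5] [177.8   0.7 103.5] w 50.0 F [-0.4 -0.3 -0.4] q [21. 29. 97. -1. 52.  8.]
```

View pics/m2.png

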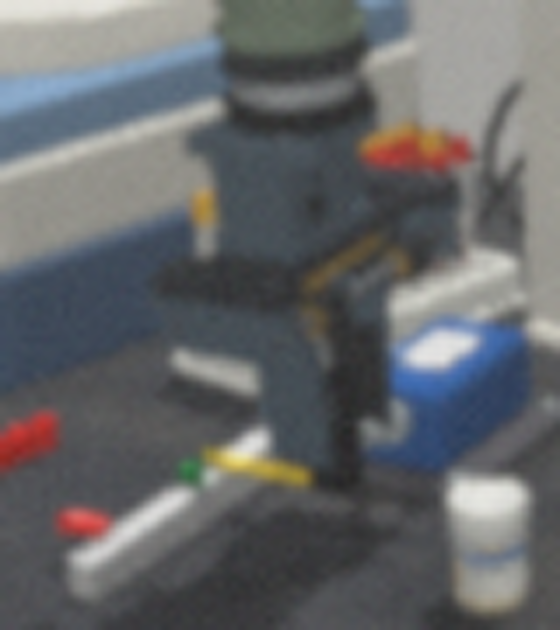

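The fingers straddle the grip, and the pointer and mark stay visible in the scene view. I'll close on it.

Call:
apply_moves(plan=[{"jaw":1,"delta_pos":[0,0,0],"spin":0},{"jaw":1,"delta_pos":[0,0,0],"spin":0},{"jaw":1,"delta_pos":[0,0,0],"spin":0},{"jaw":1,"delta_pos":[0,0,0],"spin":0},{"jaw":1,"delta_pos":[0,0,0],"spin":0},{"jaw":1,"delta_pos":[0,0,0],"spin":0},{"jaw":1,"delta_pos":[0,0,0],"spin":0},{"jaw":1,"delta_pos":[0,0,0],"spin":0}], squeeze=30)

```text
time_s: 23.5
ee_pos: [579.8, 228.9, 52.7]
ee_rot: [177.8, 0.7, 103.5]
force: [2.5, 0.4, 2.0]
gripper_width: 14.8
```

```bash
python3 - <<'E'
from g import *
crop("scene",(235,130,315,220),7,"pics/n2.png")
p=np.load("gp.npy");e=env.state()["ee_pos"]
q=[(*(W(p,[(0,0,0)])[0,:2]+e[:2]-p[:2]+ (W(p,[(-d,0,0)])[0,:2]-p[:2])) , e[2],103.6) for d in (10,20,30,40,50,60,65,70,75,80,86)]
plan(q)
E
```

```text
t 23.55 ee [579.8 228.9  52.7] [177.8   0.7 103.5] w 14.8 F [3.6 1.2 2.6] q [21. 29. 97. -1. 52.  8.]
    [0, -10, 0] -0.0
    [0, -20, -1] -0.0
    [0, -30, -1] -0.0
    [0, -40, -2] -0.0
    [0, -50, -2] -0.0
    [0, -60, -2] -0.0
    [0, -65, -2] -0.0
    [0, -70, -3] -0.0
    [0, -75, -3] -0.0
    [0, -80, -3] -0.0
    [0, -86, -3] -0.0
```

View pics/n2.png

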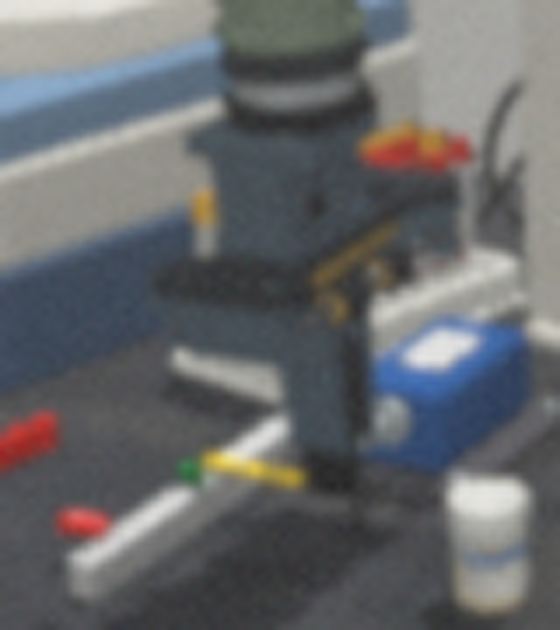

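```bash
python3 - <<'E'
from meas import *
S0=np.load("S.npy");S=np.mean([cams.grab_frame("scene").astype(float) for _ in range(4)],0);np.save("S1.npy",S)
for ys in (range(30,50,4),range(50,66,4),range(70,82,3)):
    a=prof("scene",S0,30,ys,"yellow");b=prof("scene",S,30,ys,"yellow")
    print(edges(*a),edges(*b))
    # best shift
    best=min((np.sum((np.interp(a[0],a[0]-d,b[1])[40:-40]-a[1][40:-40])**2),d) for d in np.arange(-12,5,.25));print(best)
E
```

```text
(109.0, np.float64(-11.5), np.float64(9.5), -1.3) (91.0, np.float64(-15.5), np.float64(4.5), -6.0)
(np.float64(2831.412999018675), np.float64(-2.75))
(91.0, np.float64(-12.5), np.float64(8.0), -5.0) (95.0, np.float64(-15.0), np.float64(5.0), -7.8)
(np.float64(236.56364456661686), np.float64(-3.0))
(77.0, np.float64(-8.5), np.float64(9.0), -1.1) (105.0, np.float64(-12.5), np.float64(5.5), -3.9)
(np.float64(2308.537261898654), np.float64(-6.25))
```

Call:
apply_moves(plan=[{"jaw":1,"delta_pos":[0,-8,0],"spin":0},{"jaw":1,"delta_pos":[0,-18,-1],"spin":0},{"jaw":1,"delta_pos":[0,-29,-1],"spin":0},{"jaw":1,"delta_pos":[0,-40,-2],"spin":0},{"jaw":1,"delta_pos":[0,-51,-2],"spin":0},{"jaw":1,"delta_pos":[0,-61,-2],"spin":0},{"jaw":1,"delta_pos":[0,-67,-3],"spin":0},{"jaw":1,"delta_pos":[0,-70,-3],"spin":0}])

```text
time_s: 24.75
ee_pos: [513.6, 211.8, 52.7]
ee_rot: [177.6, 0.8, 103.6]
force: [11.0, -3.4, -4.3]
gripper_width: 15.2
```

```bash
cat > look.py <<'E'
from meas import *
import sys
k=sys.argv[1]
S=np.mean([cams.grab_frame("scene").astype(float) for _ in range(3)],0);np.save(f"S_{k}.npy",S)
crop("scene",(235,130,315,220),7,f"pics/{k}.png",S.clip(0,255).astype(np.uint8))
T=cams.grab_frame("top");crop("top",(200,125,300,245),5,f"pics/{k}t.png",T)
S0=np.load("S.npy")
for ys in (range(34,50,4),range(50,66,4),range(70,82,3)):
    a=prof("scene",S0,30,ys,"yellow",xs=np.arange(-125,30,.5));b=prof("scene",S,30,ys,"yellow",xs=np.arange(-125,30,.5))
    a0=a[0];m=(a0>-25)&(a0<25)
    best=min((np.sum((np.interp(a0[m]+d,a0,b[1])-a[1][m])**2),d) for d in np.arange(-98,5,.25));print(edges(*b),best)
print("green",edges(*prof("scene",S,33,range(70,81,2),"green")),"red",edges(*prof("scene",S,26,range(90,109,3),"red")))
e=env.state()["ee_pos"];d=e[:2]-np.array([579.8,228.9]);c,s=np.cos(p[2]),np.sin(p[2])
print("ee disp",(c*d[0]+s*d[1]).round(1),(-s*d[0]+c*d[1]).round(1))
plan([])
E
python3 look.py o2
```

```text
(95.0, np.float64(-83.0), np.float64(-65.0), -74.2) (np.float64(18748.98689710541), np.float64(-73.25))
(100.0, np.float64(-82.5), np.float64(-64.0), -73.4) (np.float64(2650.6150689710557), np.float64(-71.0))
(41.0, np.float64(-72.5), np.float64(-59.5), -67.3) (np.float64(55510.63465153952), np.float64(-65.25))
green (42.0, np.float64(-87.0), np.float64(-68.0), -77.0) red (126.0, np.float64(-102.0), np.float64(-78.5), -90.6)
ee disp -68.7 -0.8
t 24.95 ee [513.3 211.7  52.7] [177.6   0.8 103.6] w 15.1 F [ 9.5 -3.5 -3.4] q [ 22.  24. 107.  -2.  47.   9.]
```

View pics/o2.png

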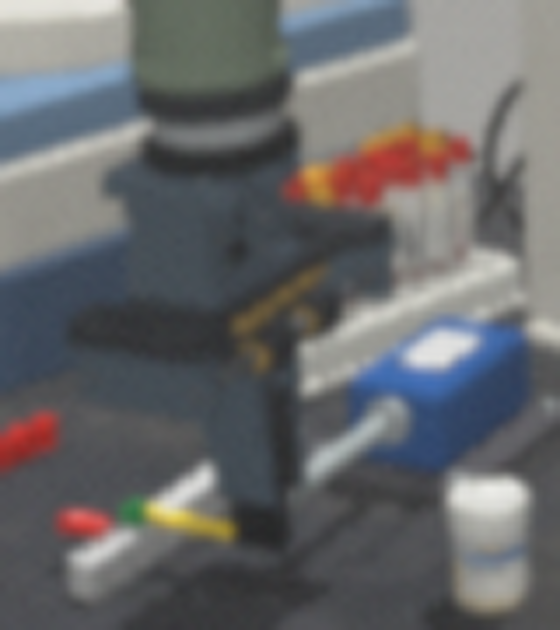

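View pics/o2t.png

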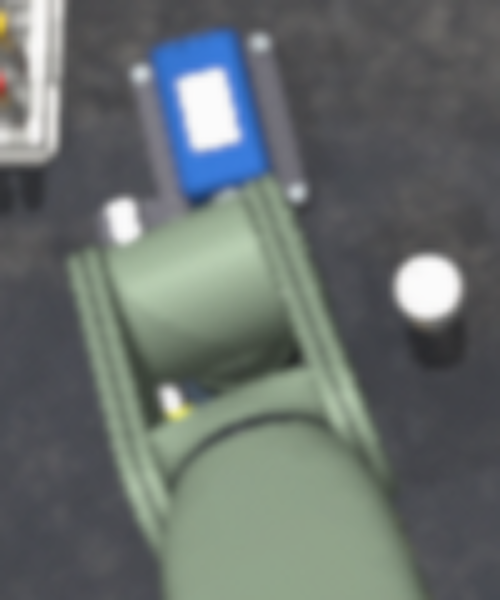

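```bash
cat > fit.py <<'E'
from meas import *
from scipy.optimize import minimize_scalar
def sil(n,gx0,gx1,gy0,gy1,z0,z1,shape=(400,640),ss=8,box=None,hide=None):
    C=[(x,y,z) for x in(gx0,gx1) for y in(gy0,gy1) for z in(z0,z1)]
    x0,y0,x1,y1=box
    u=(proj(n,W(p,C))-[x0,y0]+.5)*ss
    m=np.zeros(((y1-y0)*ss,(x1-x0)*ss),np.float32)
    cv2.fillConvexPoly(m,cv2.convexHull(u.round().astype(np.int32)),1)
    return cv2.GaussianBlur(cv2.resize(m,(x1-x0,y1-y0),interpolation=cv2.INTER_AREA),(0,0),.8)
def colr(im,c,box):
    x0,y0,x1,y1=box;r,g,b=np.moveaxis(im[y0:y1,x0:x1].astype(float),-1,0)
    f={"red":r-np.maximum(g,b),"green":g-np.maximum(r,b),"yellow":np.minimum(r,g)-b}[c]
    f=f.clip(0);return f
def fit(n,im,c,dims,off,box,rng,clip=None):
    f=colr(im,c,box)
    if clip is not None: f=f*clip
    best=[]
    for x in rng:
        m=sil(n,x+off[0],x+off[1],*dims,box=box)
        if clip is not None:m=m*clip
        a=(m*f).sum()/(m*m).sum();best.append((((f-a*m)**2).sum()/(f**2).sum(),x))
    return min(best)
E
python3 - <<'E'
from fit import *
T=np.load("T.npy");S=np.load("S.npy");S2=np.load("S_o2.npy")
bt=(220,205,237,222);bs=(238,196,255,212)
for z0,z1 in ((11,37),(5,31),(0,26)):
  for n,im,b in (("top",T,bt),("scene",S,bs)):
    print("red",z0,n,fit(n,im,"red",(85,111,z0,z1),(-6,6),b,np.arange(-105,-65,.5)))
# pointer at home: x = front edge
by=(222,178,248,192)
print("yel top",fit("top",T,"yellow",(18,83,24,30),(0,6),by,np.arange(-12,10,.5)))
print("yel scene home",fit("scene",S,"yellow",(18,83,24,30),(0,6),(255,188,284,206),np.arange(-15,12,.5)))
print("yel scene now",fit("scene",S2,"yellow",(18,83,24,30),(0,6),(250,196,272,212),np.arange(-90,-60,.5)))
print("green top",fit("top",T,"green",(69,81,22,36),(-8,0),(225,188,237,200),np.arange(-35,-10,.5)))
print("green scene",fit("scene",S,"green",(69,81,22,36),(-8,0),(256,191,268,203),np.arange(-35,-10,.5)))
print("green scene now",fit("scene",S2,"green",(69,81,22,36),(-8,0),(248,197,260,209),np.arange(-90,-60,.5)))
E
```

```text
red 11 top (np.float64(0.02091846516223605), np.float64(-89.5))
red 11 scene (np.float64(0.3959153957473712), np.float64(-89.0))
red 5 top (np.float64(0.012197938362745292), np.float64(-88.0))
red 5 scene (np.float64(0.4556346722571036), np.float64(-87.0))
red 0 top (np.float64(0.014665940938238378), np.float64(-87.5))
red 0 scene (np.float64(0.5964681884135242), np.float64(-83.5))
yel top (np.float64(0.09438829387651113), np.float64(-2.0))
yel scene home (np.float64(0.028071285662362992), np.float64(1.0))
yel scene now (np.float64(0.11955352237516434), np.float64(-71.0))
green top (np.float64(0.15730144288631956), np.float64(-20.5))
green scene (np.float64(0.1456828271661728), np.float64(-18.5))
green scene now (np.float64(0.13879838329324304), np.float64(-72.0))
```

```bash
python3 - <<'E'
from fit import *
T=np.load("T.npy");S=np.load("S.npy")
bt=(220,205,237,222);bs=(240,199,256,212)
R=[]
for z0 in range(0,34,4):
  for h in (6,10,14,18,26):
    z1=z0+h
    if z1>38: continue
    a=fit("top",T,"red",(85,111,z0,z1),(-6,6),bt,np.arange(-105,-65,1));b=fit("scene",S,"red",(85,111,z0,z1),(-6,6),bs,np.arange(-115,-65,1))
    R.append((b[0],z0,z1,a,b))
for r in sorted(R)[:8]: print(r[1:3],np.round(r[3],3),np.round(r[4],3))
for y0,y1 in ((75,101),(83,109),(83,93)):
    print(y0,fit("scene",S,"red",(y0,y1,22,37),(-6,6),bs,np.arange(-115,-65,1)))
E
```

```text
Traceback (most recent call last):
  File "fit.py", line 19, in fit
    m=sil(n,x+off[0],x+off[1],*dims,box=box)
  File "fit.py", line 6, in sil
    u=(proj(n,W(p,C))-[x0,y0]+.5)*ss
       ~~~~^^^^^^^^^^
  File "h.py", line 6, in proj
    K,k,R,t=cal(n); return cv2.projectPoints(np.asarray(P,float).reshape(-1,1,3),cv2.Rodrigues(R)[0],t,K,np.array([k,0,0,0,0.]))[0].reshape(-1,2)
            ~~~^^^
  File "h.py", line 4, in cal
    c=cams.calibration(n); return np.array(c["camera_matrix"]),c["k1"],cv2.Rodrigues(np.array(c["rvec"]))[0],np.array(c["tvec"])
ValueError: time passes only in moves, steps and waits
```

```bash
sed -i 's/^def cal(n):/import functools\n@functools.lru_cache(None)\ndef cal(n):/' h.py; python3 - <<'E'
from fit import *
T=np.load("T.npy");S=np.load("S.npy")
bt=(220,205,237,222);bs=(240,199,256,212)
R=[]
for z0 in range(0,34,4):
  for h in (6,10,14,18,26):
    z1=z0+h
    if z1>38: continue
    a=fit("top",T,"red",(85,111,z0,z1),(-6,6),bt,np.arange(-105,-65,1));b=fit("scene",S,"red",(85,111,z0,z1),(-6,6),bs,np.arange(-115,-65,1))
    R.append((b[0],z0,z1,a,b))
for r in sorted(R)[:8]: print(r[1:3],np.round(r[3],3),np.round(r[4],3))
E
```

```text
(24, 30) [ 5.1e-02 -9.0e+01] [ 2.9e-02 -9.2e+01]
(20, 30) [ 3.9e-02 -9.0e+01] [ 4.4e-02 -9.0e+01]
(20, 26) [ 4.4e-02 -8.9e+01] [ 5.5e-02 -8.7e+01]
(24, 34) [ 4.5e-02 -9.1e+01] [  0.128 -94.   ]
(20, 34) [ 3.2e-02 -9.0e+01] [  0.134 -91.   ]
(16, 30) [ 2.2e-02 -8.9e+01] [  0.145 -87.   ]
(16, 26) [ 2.9e-02 -8.9e+01] [  0.174 -86.   ]
(16, 34) [ 2.6e-02 -9.0e+01] [  0.212 -89.   ]
```

Call:
apply_moves(plan=[{"jaw":1,"delta_pos":[0,-3,0],"spin":0},{"jaw":1,"delta_pos":[0,-6,0],"spin":0},{"jaw":1,"delta_pos":[0,-9,0],"spin":0},{"jaw":1,"delta_pos":[0,-11,-1],"spin":0},{"jaw":1,"delta_pos":[0,-13,-1],"spin":0},{"jaw":1,"delta_pos":[0,-14,-1],"spin":0},{"jaw":1,"delta_pos":[0,-15,-1],"spin":0},{"jaw":1,"delta_pos":[0,-15,-1],"spin":0}])

```text
time_s: 25.95
ee_pos: [500.8, 208.4, 52.7]
ee_rot: [177.4, 0.9, 103.6]
force: [11.3, 0.5, -5.3]
gripper_width: 15.0
```

```bash
python3 look.py q2; python3 - <<'E'
from fit import *
S0=np.load("S.npy");S=np.load("S_q2.npy")
print("yel",fit("scene",S,"yellow",(18,83,24,30),(0,6),(245,198,270,216),np.arange(-105,-70,.5)))
print("green",fit("scene",S,"green",(69,81,22,36),(-8,0),(244,199,258,212),np.arange(-105,-70,.5)))
for q in(S0,S):
  for z in ((20,30),(24,30),(22,28)): print("red",z,fit("scene",q,"red",(85,111,*z),(-6,6),(240,199,256,212),np.arange(-105,-75,.5)))
c=cv2.resize(S[196:220,235:275].clip(0,255).astype(np.uint8),None,fx=20,fy=20,interpolation=cv2.INTER_CUBIC);cv2.imwrite("pics/q3.png",c[...,::-1])
E
```

```text
(96.0, np.float64(-96.0), np.float64(-78.0), -87.3) (np.float64(19371.95997202592), np.float64(-86.25))
(94.0, np.float64(-96.0), np.float64(-78.5), -86.9) (np.float64(4534.643298991783), np.float64(-84.75))
(32.0, np.float64(-86.5), np.float64(-73.0), -85.0) (np.float64(68919.42997849033), np.float64(-81.5))
green (33.0, np.float64(-92.5), np.float64(-81.0), -85.8) red (126.0, np.float64(-102.5), np.float64(-79.0), -90.9)
ee disp -81.6 -1.1
t 26.15 ee [500.8 208.4  52.7] [177.4   0.9 103.6] w 14.9 F [10.1  0.3 -5.6] q [ 22.  23. 108.  -2.  46.  10.]
yel (np.float64(0.10730181838178014), np.float64(-84.5))
green (np.float64(0.2564631677613143), np.float64(-83.0))
red (20, 30) (np.float64(0.04417315543994536), np.float64(-90.0))
red (24, 30) (np.float64(0.02922165825909516), np.float64(-92.0))
red (22, 28) (np.float64(0.011838317596875543), np.float64(-89.0))
red (20, 30) (np.float64(0.06462158405786039), np.float64(-90.0))
red (24, 30) (np.float64(0.034128261338509734), np.float64(-92.0))
red (22, 28) (np.float64(0.033602476416798345), np.float64(-90.0))
```

View pics/q3.png

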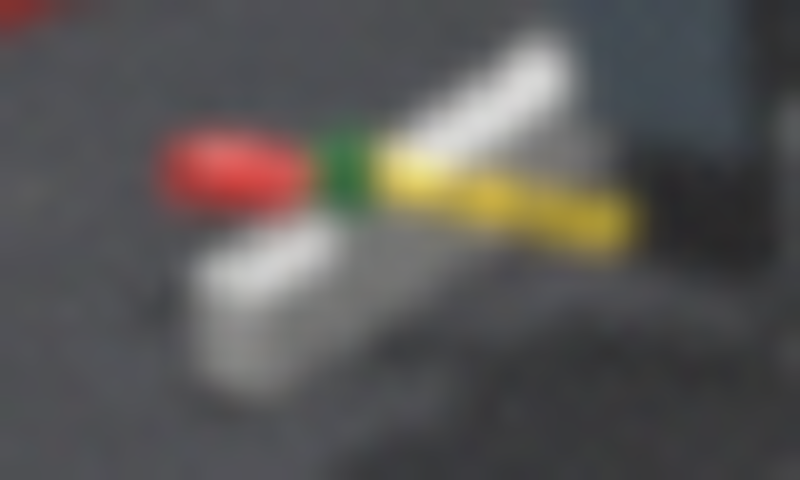

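View pics/q2t.png

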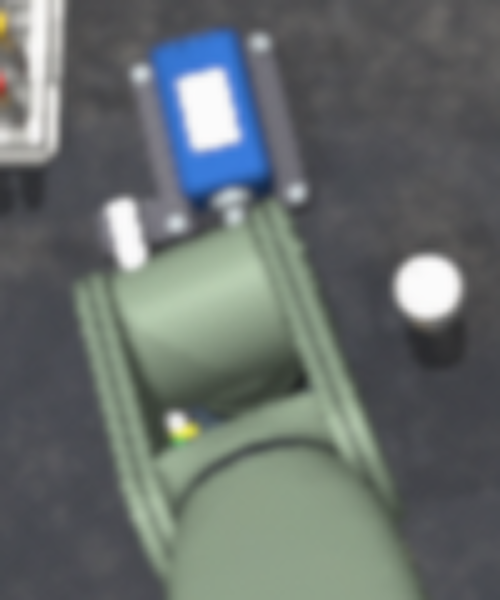

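Call:
apply_moves(plan=[{"jaw":1,"delta_pos":[0,-1.5,0],"spin":0},{"jaw":1,"delta_pos":[0,-3,0],"spin":0},{"jaw":1,"delta_pos":[0,-4,0],"spin":0},{"jaw":1,"delta_pos":[0,-5,0],"spin":0},{"jaw":1,"delta_pos":[0,-5,0],"spin":0},{"jaw":1,"delta_pos":[0,-5,0],"spin":0},{"jaw":1,"delta_pos":[0,-5,0],"spin":0},{"jaw":1,"delta_pos":[0,-5,0],"spin":0}])

```text
time_s: 27.15
ee_pos: [498.6, 207.8, 52.7]
ee_rot: [177.1, 0.8, 103.6]
force: [10.5, 1.1, -2.8]
gripper_width: 15.4
```

```bash
python3 look.py r2; python3 - <<'E'
from fit import *
S0=np.load("S.npy");S=np.load("S_r2.npy")
print("yel",fit("scene",S,"yellow",(18,83,24,30),(0,6),(245,198,270,216),np.arange(-105,-70,.5)))
c=cv2.resize(S[196:220,235:275].clip(0,255).astype(np.uint8),None,fx=20,fy=20,interpolation=cv2.INTER_CUBIC);c=c[...,::-1].copy()
for dx,col in((-90,(255,0,0)),(-96,(255,255,0)),(-84,(255,255,0))):
    u=((proj("scene",W(p,[(dx,20,27),(dx,111,27)]))-[235,196]+.5)*20).astype(int);cv2.line(c,u[0].tolist(),u[1].tolist(),col,1)
cv2.imwrite("pics/r3.png",c)
E
```

```text
(97.0, np.float64(-98.0), np.float64(-80.5), -89.6) (np.float64(20757.166170004995), np.float64(-88.5))
(100.0, np.float64(-97.5), np.float64(-80.0), -88.6) (np.float64(4921.49053542854), np.float64(-86.5))
(36.0, np.float64(-88.5), np.float64(-75.5), -86.5) (np.float64(65364.20760278781), np.float64(-83.0))
green (37.0, np.float64(-95.5), np.float64(-83.5), -88.6) red (125.0, np.float64(-102.0), np.float64(-80.0), -91.4)
ee disp -83.9 -1.1
t 27.35 ee [498.6 207.8  52.7] [177.1   0.8 103.6] w 15.3 F [ 9.9  1.4 -3.6] q [ 22.  23. 109.  -2.  45.  10.]
yel (np.float64(0.12091685656171174), np.float64(-87.0))
```

View pics/r3.png

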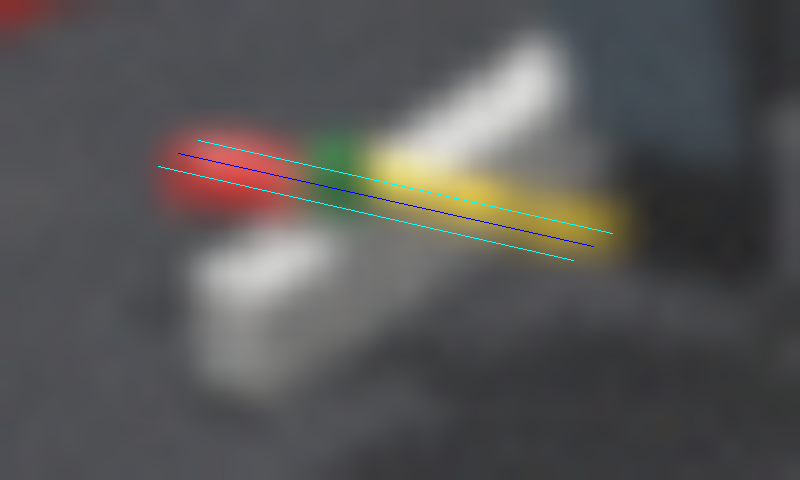

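Call:
apply_moves(plan=[{"jaw":1,"delta_pos":[0,-2.8,0],"spin":0},{"jaw":1,"delta_pos":[0,-2.8,0],"spin":0},{"jaw":1,"delta_pos":[0,-2.8,0],"spin":0},{"jaw":1,"delta_pos":[0,-2.8,0],"spin":0},{"jaw":1,"delta_pos":[0,-2.8,0],"spin":0},{"jaw":1,"delta_pos":[0,-2.8,0],"spin":0},{"jaw":1,"delta_pos":[0,-2.8,0],"spin":0},{"jaw":1,"delta_pos":[0,-2.8,0],"spin":0}])

```text
time_s: 28.35
ee_pos: [498.3, 207.8, 52.7]
ee_rot: [176.8, 0.8, 103.5]
force: [10.0, 1.5, -4.1]
gripper_width: 15.2
```

```bash
python3 look.py s2
```

```text
(100.0, np.float64(-98.5), np.float64(-81.0), -89.9) (np.float64(15619.751462815078), np.float64(-89.0))
(95.0, np.float64(-98.0), np.float64(-80.0), -89.2) (np.float64(3365.2303722294782), np.float64(-87.0))
(33.0, np.float64(-90.5), np.float64(-77.5), -88.6) (np.float64(66864.58486475197), np.float64(-86.0))
green (32.0, np.float64(-95.5), np.float64(-83.5), -88.8) red (124.0, np.float64(-102.5), np.float64(-80.0), -91.4)
ee disp -84.2 -1.1
t 28.55 ee [498.3 207.8  52.7] [176.8   0.8 103.5] w 15.5 F [10.4  1.7 -4.3] q [ 22.  23. 109.  -2.  45.  10.]
```

Holding steady at a draw of about 87 mm. I'll hold for another second.

Call:
apply_moves(plan=[{"jaw":1,"delta_pos":[0,-2.8,0],"spin":0},{"jaw":1,"delta_pos":[0,-2.8,0],"spin":0},{"jaw":1,"delta_pos":[0,-2.8,0],"spin":0},{"jaw":1,"delta_pos":[0,-2.8,0],"spin":0},{"jaw":1,"delta_pos":[0,-2.8,0],"spin":0},{"jaw":1,"delta_pos":[0,-2.8,0],"spin":0},{"jaw":1,"delta_pos":[0,-2.8,0],"spin":0},{"jaw":1,"delta_pos":[0,-2.8,0],"spin":0}])

```text
time_s: 29.55
ee_pos: [498.0, 207.7, 52.7]
ee_rot: [176.5, 0.8, 103.5]
force: [10.6, 1.1, -4.0]
gripper_width: 15.6
```

```bash
python3 - <<'E'
from g import *
p=np.load("gp.npy");e=env.state()["ee_pos"]
plan([(e[0]+d*np.cos(p[2]),e[1]+d*np.sin(p[2]),e[2],103.6) for d in (10,50,80,87)])
E
```

```text
t 29.55 ee [498.  207.7  52.7] [176.5   0.8 103.5] w 15.6 F [10.6  1.1 -4. ] q [ 22.  23. 110.  -2.  44.  10.]
    [0, 10, 1] -0.0
    [0, 50, 3] -0.0
    [0, 80, 5] -0.0
    [0, 87, 5] -0.0
```

Call:
apply_moves(plan=[{"jaw":1,"delta_pos":[0,1,0],"spin":0},{"jaw":1,"delta_pos":[0,6,0],"spin":0},{"jaw":1,"delta_pos":[0,12,1],"spin":0},{"jaw":1,"delta_pos":[0,18,1],"spin":0},{"jaw":1,"delta_pos":[0,24,2],"spin":0},{"jaw":1,"delta_pos":[0,30,2],"spin":0},{"jaw":1,"delta_pos":[0,36,2],"spin":0},{"jaw":1,"delta_pos":[0,42,3],"spin":0}])

```text
time_s: 30.55
ee_pos: [539.5, 218.4, 52.6]
ee_rot: [176.4, 0.7, 103.5]
force: [4.9, 3.1, 4.4]
gripper_width: 15.5
```

```bash
python3 - <<'E'
from g import *
p=np.load("gp.npy");e=env.state()["ee_pos"]
d=e[:2]-np.array([579.8,228.9]);c,s=np.cos(p[2]),np.sin(p[2])
print("ee disp",(c*d[0]+s*d[1]).round(1),(-s*d[0]+c*d[1]).round(1))
plan([(e[0]+d*np.cos(p[2]),e[1]+d*np.sin(p[2]),52.7,103.6) for d in (10,40)])
E
```

```text
ee disp -41.7 -0.6
t 30.55 ee [539.5 218.4  52.6] [176.4   0.7 103.5] w 15.5 F [4.9 3.1 4.4] q [ 22.  26. 104.  -2.  47.   9.]
    [0, 10, 1] -0.0
    [0, 40, 2] -0.0
```

Call:
apply_moves(plan=[{"jaw":1,"delta_pos":[0,5,0],"spin":0},{"jaw":1,"delta_pos":[0,11,1],"spin":0},{"jaw":1,"delta_pos":[0,17,1],"spin":0},{"jaw":1,"delta_pos":[0,23,1],"spin":0},{"jaw":1,"delta_pos":[0,29,2],"spin":0},{"jaw":1,"delta_pos":[0,34,2],"spin":0},{"jaw":1,"delta_pos":[0,38,2],"spin":0},{"jaw":1,"delta_pos":[0,40,2],"spin":0}])

```text
time_s: 31.55
ee_pos: [578.0, 228.4, 52.7]
ee_rot: [176.5, 0.7, 103.5]
force: [1.5, 5.1, 0.4]
gripper_width: 15.5
```

```bash
python3 look.py u2
```

```text
(90.0, np.float64(-17.0), np.float64(2.5), -8.3) (np.float64(19566.3000979198), np.float64(-6.5))
(94.0, np.float64(-17.0), np.float64(3.5), -8.2) (np.float64(544.1096881464864), np.float64(-4.75))
(109.0, np.float64(-13.0), np.float64(4.0), -11.5) (np.float64(24144.10757620869), np.float64(-4.75))
green (31.0, np.float64(-96.5), np.float64(-83.0), -89.2) red (124.0, np.float64(-102.5), np.float64(-80.5), -90.9)
ee disp -1.7 -0.1
t 31.75 ee [578.1 228.4  52.7] [176.4   0.7 103.5] w 15.2 F [ 2.2  5.3 -0.5] q [21. 29. 98. -1. 49.  9.]
```

Call:
apply_moves(plan=[{"jaw":1,"delta_pos":[0,1,0],"spin":0},{"jaw":1,"delta_pos":[0,2,0],"spin":0},{"jaw":1,"delta_pos":[0,3,0],"spin":0},{"jaw":1,"delta_pos":[0,3.5,0],"spin":0},{"jaw":1,"delta_pos":[0,4,0],"spin":0},{"jaw":1,"delta_pos":[0,4.5,0],"spin":0},{"jaw":1,"delta_pos":[0,5,0],"spin":0},{"jaw":1,"delta_pos":[0,5,0],"spin":0}])

```text
time_s: 32.75
ee_pos: [582.8, 229.6, 52.7]
ee_rot: [176.5, 0.7, 103.5]
force: [1.8, 4.7, -1.1]
gripper_width: 15.7
```

```bash
python3 look.py v2
```

```text
(88.0, np.float64(-13.0), np.float64(7.0), -4.0) (np.float64(19850.044632134635), np.float64(-2.0))
(94.0, np.float64(-12.5), np.float64(7.0), -4.6) (np.float64(235.44246041235056), np.float64(-0.75))
(86.0, np.float64(-9.0), np.float64(9.0), -8.9) (np.float64(3973.5638428039083), np.float64(-0.25))
green (32.0, np.float64(-97.0), np.float64(-83.5), -89.1) red (124.0, np.float64(-102.5), np.float64(-80.5), -90.7)
ee disp 3.0 -0.0
t 32.95 ee [582.7 229.6  52.7] [176.5   0.7 103.5] w 15.8 F [ 1.7  5.4 -1.2] q [21. 29. 98. -1. 50.  8.]
```

Call:
apply_moves(plan=[{"jaw":1,"delta_pos":[0,0.8,0],"spin":0},{"jaw":1,"delta_pos":[0,1.5,0],"spin":0},{"jaw":1,"delta_pos":[0,1.5,0],"spin":0},{"jaw":0.55,"delta_pos":[0,1,0],"spin":0},{"jaw":0.55,"delta_pos":[0,1,0],"spin":0},{"jaw":0.55,"delta_pos":[0,0,0],"spin":0},{"jaw":0.55,"delta_pos":[0,0,0],"spin":0},{"jaw":0.55,"delta_pos":[0,0,0],"spin":0}])

```text
time_s: 33.95
ee_pos: [582.9, 229.5, 52.7]
ee_rot: [176.5, 0.7, 103.5]
force: [0.3, 0.4, 0.6]
gripper_width: 41.1
```

Call:
apply_moves(plan=[{"jaw":0.55,"delta_pos":[0,0,-10],"spin":0},{"jaw":0.55,"delta_pos":[0,0,-25],"spin":0},{"jaw":0.55,"delta_pos":[0,0,-45],"spin":0},{"jaw":0.55,"delta_pos":[0,0,-70],"spin":0},{"jaw":0.55,"delta_pos":[0,0,-95],"spin":0},{"jaw":0.55,"delta_pos":[0,0,-120],"spin":0},{"jaw":0.55,"delta_pos":[0,0,-135],"spin":0},{"jaw":0.55,"delta_pos":[0,0,-140],"spin":0}])

```text
time_s: 34.95
ee_pos: [574.4, 229.2, 193.9]
ee_rot: [176.3, 0.6, 103.5]
force: [-0.3, 0.4, -0.5]
gripper_width: 40.7
```

```bash
python3 look.py w2; python3 - <<'E'
from g import *
e=env.state()["ee_pos"];plan(lerp((e[0],e[1],200,103.5),(480,20,205,103),8))
E
```

```text
(111.0, np.float64(-11.5), np.float64(9.5), -1.6) (np.float64(9.208863280378864), np.float64(0.0))
(91.0, np.float64(-12.5), np.float64(8.0), -4.3) (np.float64(19.194449163169338), np.float64(0.0))
(75.0, np.float64(-8.0), np.float64(9.5), -8.9) (np.float64(1696.7996436291369), np.float64(0.25))
green (31.0, np.float64(-97.0), np.float64(-83.5), -88.9) red (124.0, np.float64(-102.5), np.float64(-80.5), -90.8)
ee disp -6.0 1.4
t 35.15 ee [573.6 228.9 191.5] [176.6   0.7 103.5] w 41.2 F [-0.3  0.5 -0.1] q [21. 21. 89. -1. 67.  8.]
t 35.15 ee [573.6 228.9 191.5] [176.6   0.7 103.5] w 41.2 F [-0.3  0.5 -0.1] q [21. 21. 89. -1. 67.  8.]
    [-23, -17, -10] 0.0
    [-45, -34, -11] 0.0
    [-68, -52, -13] 0.0
    [-91, -69, -14] 0.0
    [-113, -87, -15] 0.01
    [-136, -104, -17] 0.01
    [-159, -121, -18] 0.01
    [-181, -139, -20] 0.01
```

View pics/w2.png

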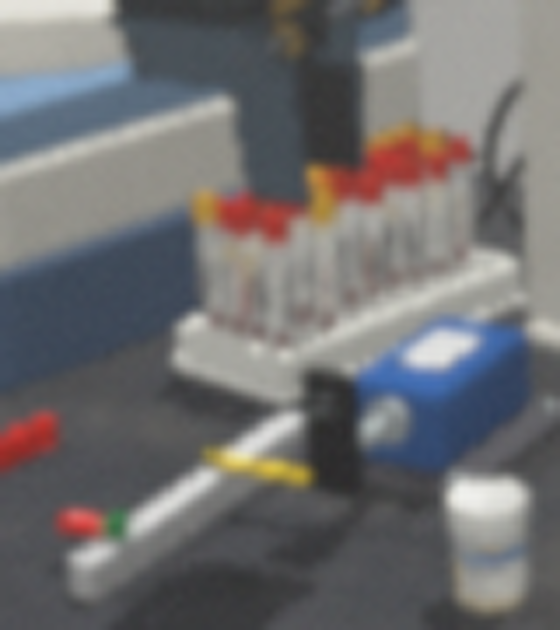

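The pointer is exactly home and the green indicator stands beside the red mark. I'll move the arm aside for a clear top view.

Call:
apply_moves(plan=[{"jaw":0.55,"delta_pos":[-20,-15,-10],"spin":0},{"jaw":0.55,"delta_pos":[-45,-34,-11],"spin":0},{"jaw":0.55,"delta_pos":[-75,-57,-13],"spin":0},{"jaw":0.55,"delta_pos":[-105,-80,-14],"spin":0},{"jaw":0.55,"delta_pos":[-135,-104,-15],"spin":0},{"jaw":0.55,"delta_pos":[-160,-122,-17],"spin":0},{"jaw":0.55,"delta_pos":[-175,-134,-18],"spin":0},{"jaw":0.55,"delta_pos":[-180,-138,-18],"spin":0}])

```text
time_s: 36.15
ee_pos: [479.9, 20.6, 203.4]
ee_rot: [176.6, 0.7, 103.4]
force: [-0.4, -0.7, 0.1]
gripper_width: 41.1
```

```bash
python3 - <<'E'
from fit import *
T0=np.load("T.npy")
T=np.mean([cams.grab_frame("top").astype(float) for _ in range(6)],0);np.save("Tf.npy",T);S=cams.grab_frame("scene")
crop("top",(212,160,260,235),8,"pics/x1.png",T.clip(0,255).astype(np.uint8))
crop("top",(150,110,470,260),2.5,"pics/x2.png",T.clip(0,255).astype(np.uint8))
crop("scene",(180,120,480,320),2.6,"pics/x3.png",S)
for z in(30,33,36):print("green",z,edges(*prof("top",T,z,range(70,81,2),"green")))
print("green fit",fit("top",T,"green",(69,81,22,36),(-8,0),(226,207,242,225),np.arange(-105,-75,.5)),"before",fit("top",T0,"green",(69,81,22,36),(-8,0),(225,188,237,200),np.arange(-35,-10,.5)))
print("red",[fit("top",T,"red",(85,111,20,30),(-6,6),(220,205,237,222),np.arange(-105,-65,.5))])
E
```

```text
green 30 (47.0, np.float64(-99.5), np.float64(-90.5), -95.1)
green 33 (44.0, np.float64(-100.0), np.float64(-91.5), -95.8)
green 36 (41.0, np.float64(-100.5), np.float64(-92.0), -96.4)
green fit (np.float64(0.2505139399321176), np.float64(-90.0)) before (np.float64(0.15730144288631956), np.float64(-20.5))
red [(np.float64(0.03100739428381724), np.float64(-89.5))]
```

View pics/x1.png

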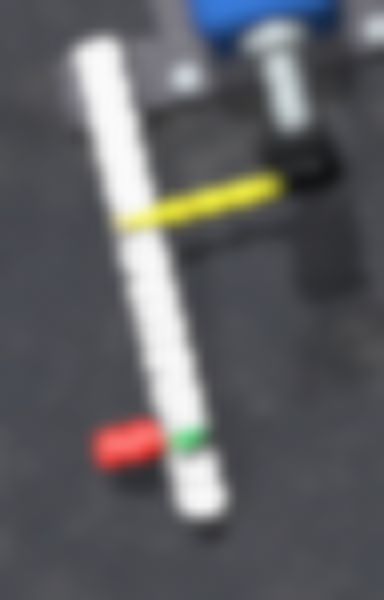

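View pics/x2.png

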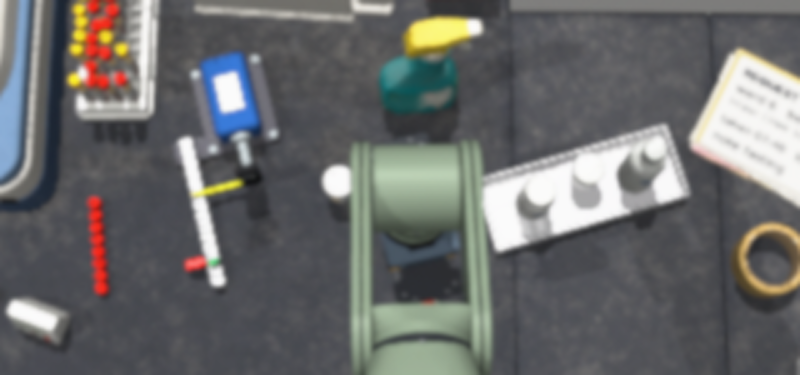

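View pics/x3.png

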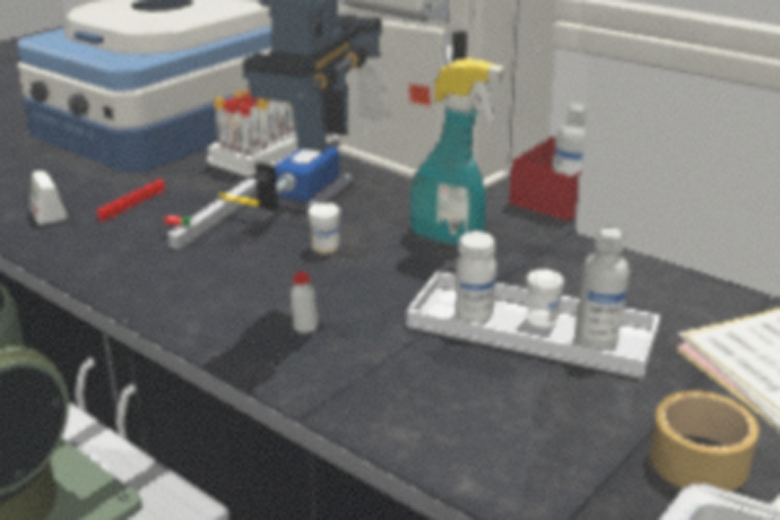

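```bash
python3 -c "
from workcell import env
print(env.job_done(), env.state()['time_s'])"
```

```text
the job is handed in; nothing more can be done
the job is handed in; nothing more can be done
```

The job is done and handed in; the robot's clock stood at about 36.5 s of the 72 s allowed.

- **Bottles:** Both reagent bottles stand upright in the white tray, one on each side of the jar. Each was lowered until the wrist felt a light contact (3–5 N), then released. The last pictures show both standing, and the jar and the other things look unmoved. The dropper was partly hidden by the arm in the final top view, but it stands upright in the scene view.
- **Pull:** I drew the grip out about 87 mm and held it at the mark for a little over two seconds. I then guided it back, still gripped, at about 45 mm/s, and let go only when it was less than about 1 mm from home.
- **Final reading:** The pointer is back home within about 0.25 mm. The top view puts the green indicator's rear edge at −90 mm and the centre of the mark at −89.5 mm, so it stands at the mark.

**Disagreements:**
- While pulling, the two cameras differed by about 2 mm on the distance still to go. The scene camera read 3 mm short of the mark's centre and the top camera 1 mm. Both are inside the ±6 mm mark.
- The scene camera could only be matched to the red clip by taking it to be about 10 mm tall rather than the stated 26 mm. The 26 mm appears to be its sideways length.
- The tool's tilt drifted to about 3.5° over the run, with no visible effect.

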